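# Shim the specimen clamp and hold it shut

## Robot

A 7-joint arm with a two-finger parallel gripper is mounted at the origin on the work surface. World frame = base frame: x ahead of the robot, y to its left, z up, the work surface at z = 0. Lengths are in m, angles in rad, forces in N, time in s.
With the tool pointing down it reaches from about 0.4 to 0.85 m from the base axis. Payload 10.4 kg.
Tool frame: the origin (TCP) lies at the very end of the fingers, on their centre line; the grasp point (between the pads) lies 19 mm behind it; z points along the fingers, y is the direction in which the jaws open and shut (so a half turn about z gives the same grasp; the last joint's range is limited). The gripper opens to 87 mm and grips with 3 to 60 N. Pads are 19 mm wide; open, the fingers measure 117 mm over their backs; the gripper's body (75 mm by 190 mm) begins 51 mm behind the grasp point.
Start: joints at [1.193, 0.332, -0.065, 1.46, 0.022, 1.35, -0.088], TCP at [0.217, -0.586, 0.223] pointing down, gripper open.
Joint ranges: [-2.6, 2.6], [-0.5, 2.12], [-1.47, 1.34], [0.16, 2.42], [-1.27, 4.41], [0.06, 2.06], [-2.6, 2.6]. Speed limits (rad/s): [2.22, 2.22, 2.79, 2.79, 3.14, 3.14, 3.14].

## Interface

Orientations are given as a unit quaternion [x, y, z, w].
In Python, from bench import read_state, camera, close_job, recognise, masks_of gives the robot as it stands.
- The arm moves only by the tool play_rows, never from a script. Its argument "moves" is a list of rows, each a list of 3 entries, a list of its own where there are three numbers: the shift along the tool's x, y, z in cm, then the turn, a rotation vector about the tool's x, y, z in rad, then the finger opening in cm, from 0 to 8.7. In form: [[[dx, dy, dz], [ax, ay, az], jaw], ...]. A call has 1 to 8 rows; each row is the pose to reach, as a shift and turn from the pose commanded when the call began, along the tool's axes at that moment; what a row does not reach only later rows make up. A row lasts 1/8 s, in which the tool goes at most 62.5 mm and 10.7 degrees, less where a joint would pass 70% of its speed; a pose out of reach is approached as far as the arm can. A call with a gripper value outside its range is refused whole. The fingers move at their own pace and stop on an object; "grip_force" is the grip in N (left out, the last holds). Time passes only in rows, so rows that repeat a pose let the fingers close. It gives the time, the measured TCP pose, the force and the opening at its end, in the units of the state.
- read_state(): the state, without advancing time (a new reading comes with each control period).
- camera(name): name is "scene" or "top"; returns a dict with "frame" (480x640x3 uint8, red, green, blue), "intrinsics" (3x3 intrinsics, pixels), "camera_from_world" (4x4, takes a point from world to camera coordinates). Camera axes: x right, y down, z forward; pixel columns grow to the right and rows downward; lengths in m; the calibration is good to about 2 mm. A picture is of the moment at which its call begins. There is no depth.
- close_job(): hands the job in, once; it reports no verdict.
Trained networks look in a picture, given as the dict that the camera call returned (one of the last four; its "shot" number tells which), for a name from the list of things; names that differ only in an ending like _2 or _b are one class to them, and where a whole thing is asked for, a point or a joint stands for the part that bears it (a point fixed in the world has none). Each returns a list of dicts, best first, with "conf" (0 to 1); they miss things now and then, are a little off and sometimes report something else, mostly with a low value. They report only what shows in the picture. A call takes as long as a camera call. They do not tell look-alikes from the thing itself.
- recognise(picture, query): "at" ([column, row] in pixels, amid what is visible of it).
- masks_of(picture, query): "region" (480x640 bool, what is visible of it) and "at" ([column, row] in pixels, amid what is visible of it).
The state is a dict: "time": time; "joint_positions": joint angles; "joint_vel": joint speeds; "joint_torque": joint torques, N m; "ee_pos": TCP position; "eef_rot": TCP orientation; "ft_force": force on the tool from outside, world axes, zero at the start; "torque": the same for the moment, N m; "width": finger opening in m.
Only numpy, scipy, OpenCV 4.12 (cv2) and the standard library are available. Lean on these libraries where they do the work, as an engineer would, in place of code of your own. Each camera call takes 0.05 s, during which the arm holds its last target.

## Task

Slide the stage's transport lock to its end stop to open the gap between the sprung jaw and the specimen cassette, then stand spacers from the tray in the gap, upright and squarely between the two, one by one, as many as it takes until the jaw can close firmly on them. Finish while holding: push the jaw by its tab against the stack so that spacers and cassette are clamped tight, and stay there, pushing, without letting go. Leave the unused spacers standing in the tray and do not disturb the other things on the bench.

Things in the scene. Friction and masses are not known exactly. Their poses are not given: they have to be found in the camera images.
- stage: Clamping stage fixed to the bench: black plate 18 mm thick, x = -65 to +160, y = -95 to +205 mm. Origin on the underside. The clamping parts lie along its line x = 0; the jaw closes, and the lock slides, towards its +y. At +y stands an end wall and guide block (46 mm wide in x, y = 110 to 200, 50 mm above the bench).
- gap_floor (a point): Floor of the gap (18 mm above the bench) at stage x = 0, y = 52; axes as the stage. Jaw and cassette faces bounding the gap are 46 mm wide in x and reach 48 mm above the bench; the gap is open above and at both x sides. Face to face, jaw open: 18.5 to 21.5 mm with the long cassette clamped (takes one spacer), 30.5 to 33.5 mm with the short one (two).
- lock (a joint): Transport lock slide, m: 0 = over the gap (starts at 0 to 0.015), 0.070 = end stop, towards stage +y. Friction 1.5 N, stays where left. Its steel tongue (22 mm wide in x, from 52.5 to 58.5 mm above the bench, reaching 115 mm to -y and 40 mm to +y of the grip) bars the gap from above until slid back.
- lock_grip (a point): On the lock's upright black grip (26 mm in x, 14 mm in y, from 58 to 93.5 mm above the bench), at its centre line, 78.5 mm above the bench; axes as the stage; moves with the lock.
- jaw (a joint): Sprung jaw, m: 0 = open (start), grows as it is pushed towards stage +y, own stop at 0.013. A spring opens it again: 2 N at 0, 3.3 N at 0.013, plus 0.4 N friction. With the right number of spacers it meets the stack before 0.013; with one too few it reaches its own stop and clamps nothing. A push of 8 to 15 N on the tab clamps the stack well.
- jaw_tab (a point): On the jaw's upright steel push tab (30 mm in x, 14 mm in y, top 86 mm above the bench), on its centre line, 66 mm above the bench; axes as the stage; moves with the jaw. It lies 75.5 mm behind (-y) the jaw's face. Between tab and jaw block are 48 mm in y where the carriage is only 30 mm above the bench; likewise behind the tab.
- jaw_face (a point): Middle of the top edge of the jaw's clamping face (48 mm above the bench); axes as the stage. The face looks to +y.
- tray: Grey spacer tray fixed to the bench, 74 x 124 mm, floor 10 mm above the bench, with ribs 4 mm high and 12 mm wide between the spacers, which stand in a row along its y, 36 mm apart. Origin on the underside, centre.
- cassette_long_face (a point): Specimen cassette fixed on the stage: white block 48 mm long in y, 46 mm wide, 30 mm high. Point: middle of the top edge of its -y face, 48 mm above the bench; axes as the stage. One of the two cassettes, by chance, is in the clamp against the end wall (stage x = 0) and bounds the gap on its +y side; the other is parked at stage x = +115.
- cassette_short_face (a point): Specimen cassette fixed on the stage: white block 36 mm long in y, 46 mm wide, 30 mm high. Point: middle of the top edge of its -y face, 48 mm above the bench; axes as the stage. One of the two cassettes, by chance, is in the clamp against the end wall (stage x = 0) and bounds the gap on its +y side; the other is parked at stage x = +115.
- spacer1_center (a point): Spacer 1 of three alike: plain aluminium plate standing on edge, 50 mm in its x, 12 mm thick in its y, 48 mm tall, about 70 g. The point is its centre, 24 mm above its foot. Starts standing in the tray. It goes into the gap standing, thickness along the stage's y; it can be gripped across its 50 mm ends, outside the jaws.
- spacer2_center (a point): Spacer 2 of three alike: plain aluminium plate standing on edge, 50 mm in its x, 12 mm thick in its y, 48 mm tall, about 70 g. The point is its centre, 24 mm above its foot. Starts standing in the tray. It goes into the gap standing, thickness along the stage's y; it can be gripped across its 50 mm ends, outside the jaws.
- spacer3_center (a point): Spacer 3 of three alike: plain aluminium plate standing on edge, 50 mm in its x, 12 mm thick in its y, 48 mm tall, about 70 g. The point is its centre, 24 mm above its foot. Starts standing in the tray. It goes into the gap standing, thickness along the stage's y; it can be gripped across its 50 mm ends, outside the jaws.
- flask: Bystander: clear flat culture flask 85 x 55 x 26 mm with a white cap, lying on the bench. Not part of the work.
- dish_a: Bystander: clear round dish, 94 mm across, 16 mm high. Not part of the work.
- reagent: Bystander: small jar, 44 mm across, 75 mm high. Not part of the work.
- slide_box: Bystander: closed white slide box 90 x 60 x 40 mm. Not part of the work.
- vial: Bystander: small jar, 26 mm across, 50 mm high. Not part of the work.
Mind the look-alikes: they are no part of the job. Leave any blue look-alike of the part that bears spacer2_center alone. Leave any green look-alike of the tray alone.

How it is judged:
By the outcome, as a careful person would: the job done as asked, in the order asked, and still so for the second after the job is handed in, while the arm keeps its last pose, push and grip.
It also fails if it takes over 72 s, if anything falls off the work surface, if the arm or the gripper's body presses on something with over 40 N, if the wrist force passes 120 N, or if a joint passes its speed limit or range.

## Working session

There is one attempt and no reset: what is moved stays moved. The work goes in short steps, Python scripts to look and compute and a tool call to move; the robot and the scene stay as the last step left them, time stands still between calls to the robot, and variables do not carry over. Pictures are saved under pics/ and viewed, and the job is handed in when it is done.

Besides the shell and the picture viewer there is one more tool, called after "Emit:" by a JSON object that holds its "op" and its "data". play_rows: Moves the arm, as the interface text tells. Its arguments: {"type":"object","properties":{"moves":{"type":"array","items":{"type":"array"}},"grip_force":{"type":"number"}},"required":["moves"]}

```bash
ls; mkdir -p pics
python3 - <<'E'
from bench import *
import cv2
print(read_state())
for n in ["scene","top"]:
    c=camera(n); cv2.imwrite(f"pics/{n}0.png",c["frame"][:,:,::-1]); print(n,c["intrinsics"].tolist(),c["camera_from_world"].round(4).tolist())
    for q in ["stage","tray","lock_grip","jaw_tab","jaw_face","cassette_long_face","cassette_short_face","spacer1_center","gap_floor"]:
        print(q,[(r["at"],round(r["conf"],2)) for r in recognise(c,q)])
E
```

```text
pics
{'time': 0.0, 'joint_positions': array([ 1.1934065 ,  0.33287002, -0.06466399,  1.46091284,  0.02161687,
        1.34990065, -0.0885045 ]), 'joint_vel': array([-6.75181481e-04,  7.19723669e-05, -5.88340616e-04,  1.07948150e-03,
        5.64353460e-04,  8.09158106e-04,  8.43625838e-06]), 'joint_torque': array([ 3.90421492e-04, -6.23262763e+01,  2.45361566e-02, -3.89896345e+01,
       -6.13979925e-02,  3.96926771e-02,  1.47743403e-04]), 'ee_pos': array([ 0.2169601 , -0.5857351 ,  0.22176861]), 'eef_rot': array([ 9.84307777e-01,  1.76458818e-01, -1.68145297e-04, -6.77045477e-04]), 'ft_force': array([ 0.10514239, -0.07027292,  0.9017779 ]), 'torque': array([ 0.02271334, -0.05849961,  0.01394173]), 'width': 0.08756061171033838}
scene [[522.0994662174336, 0.0, 316.4288560761864], [0.0, 522.0994662174336, 247.3013301851814], [0.0, 0.0, 1.0]] [[0.7115, 0.7026, 0.0138, -0.3842], [0.573, -0.5686, -0.5902, -0.2328], [-0.4068, 0.4278, -0.8071, 1.3565], [0.0, 0.0, 0.0, 1.0]]
stage [([373.6, 278.6], 0.89), ([202.7, 333.8], 0.54)]
tray [([117.7, 308.5], 0.84), ([201.6, 333.4], 0.72), ([126.8, 
[... 322 characters left out ...]
611042707], [0.0, 451.89903504684895, 237.20560656695307], [0.0, 0.0, 1.0]] [[0.1119, -0.9937, 0.0015, -0.0207], [-0.9731, -0.1098, -0.2027, 0.5239], [0.2016, 0.0212, -0.9792, 1.2049], [0.0, 0.0, 0.0, 1.0]]
stage [([304.0, 207.7], 0.8)]
tray [([444.4, 338.7], 0.71), ([480.0, 280.6], 0.63), ([416.7, 275.7], 0.61), ([316.5, 223.0], 0.24)]
lock_grip [([269.2, 213.0], 0.83)]
jaw_tab [([315.3, 223.6], 0.75), ([269.6, 214.9], 0.21)]
jaw_face [([315.4, 221.2], 0.63), ([293.8, 182.5], 0.32)]
cassette_long_face [([292.8, 181.7], 0.67)]
cassette_short_face [([278.4, 220.1], 0.42), ([314.4, 221.8], 0.36)]
spacer1_center [([381.9, 270.9], 0.49), ([433.3, 275.5], 0.47)]
gap_floor [([300.4, 205.7], 0.73)]
```

View pics/scene0.png

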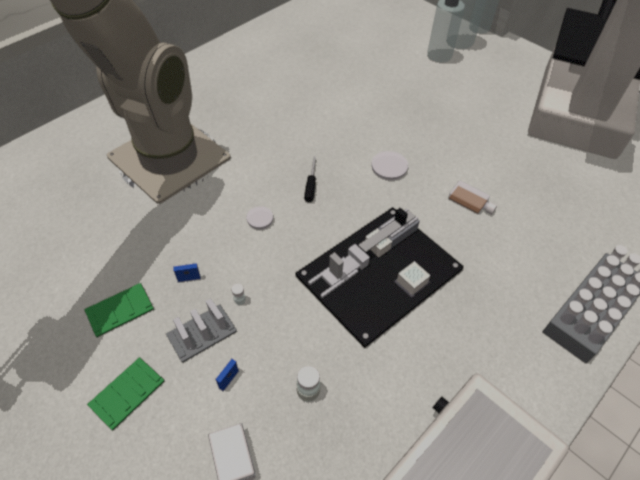

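View pics/top0.png

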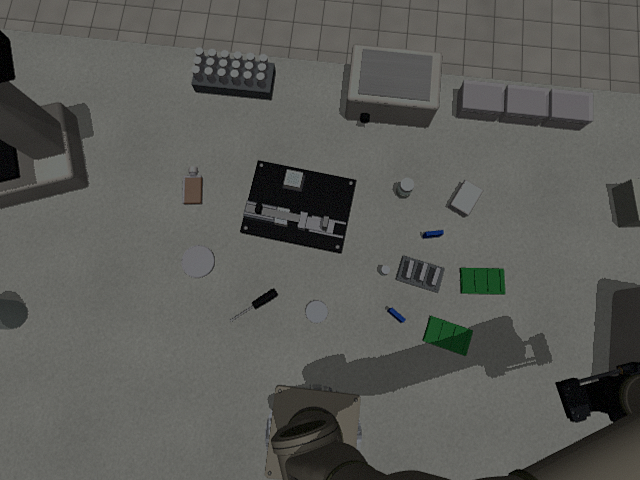

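Run:
```python
import cv2
a=cv2.imread("pics/top0.png")[140:370,220:530]; cv2.imwrite("pics/top0c.png",cv2.resize(a,None,fx=2.58,fy=2.58,interpolation=cv2.INTER_CUBIC))
a=cv2.imread("pics/scene0.png")[190:430,70:390]; cv2.imwrite("pics/scene0c.png",cv2.resize(a,None,fx=2.5,fy=2.5,interpolation=cv2.INTER_CUBIC))
```

```text
(no output)
```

View pics/top0c.png

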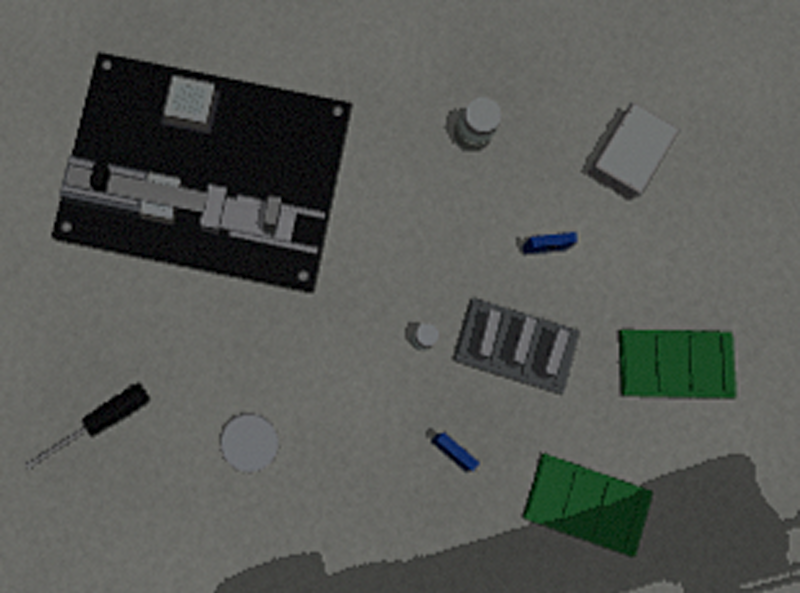

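View pics/scene0c.png

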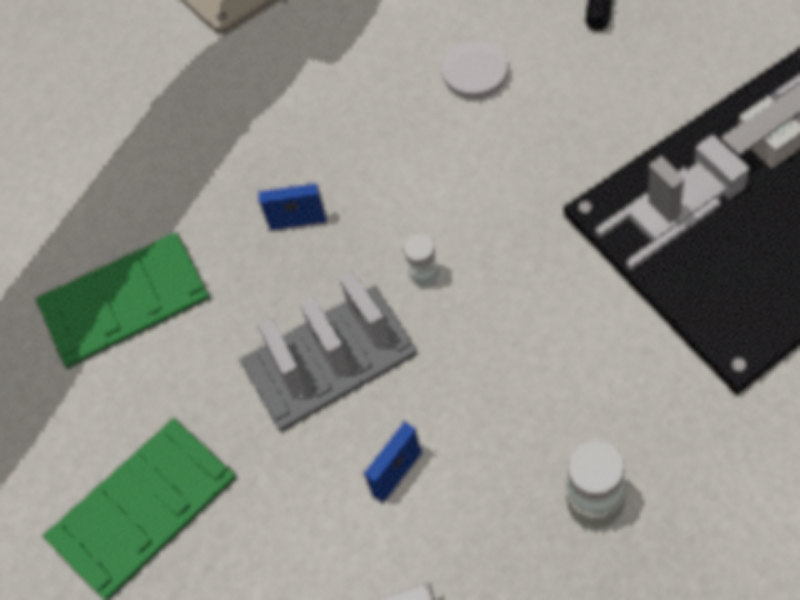

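The grey tray with three aluminium spacers is at top (421,273). The green look-alike trays are at (482,280) and (447,335), and the blue look-alike spacers at (432,234) and (396,314). The stage is at (300,206). The clamp line runs from the tab (325,222) on the right to the lock grip (258,209) on the left, and the parked cassette is at (293,179). Next I'll fit the poses.

```bash
cat > h.py <<'E'
import numpy as np, cv2
from scipy.spatial.transform import Rotation as R
from scipy.optimize import least_squares, minimize
from bench import *
def proj(c,P):
    P=np.atleast_2d(P); q=P@c["camera_from_world"][:3,:3].T+c["camera_from_world"][:3,3]
    u=q@c["intrinsics"].T; return u[:,:2]/u[:,2:]
def ray(c,uv,z):
    M=c["camera_from_world"]; o=-M[:3,:3].T@M[:3,3]
    d=M[:3,:3].T@np.linalg.inv(c["intrinsics"])@np.array([uv[0],uv[1],1.]); return o+d*(z-o[2])/d[2]
def loc(p,pts):
    pts=np.atleast_2d(pts).astype(float); c,s=np.cos(p[2]),np.sin(p[2])
    return np.c_[p[0]+c*pts[:,0]-s*pts[:,1],p[1]+s*pts[:,0]+c*pts[:,1],pts[:,2]]
def box(x0,x1,y0,y1,z0,z1): return np.array([[x,y,z] for x in(x0,x1) for y in(y0,y1) for z in(z0,z1)])
def hullfit(c,mask,boxes,p0):
    cs,_=cv2.findContours(mask.astype(np.uint8),cv2.RETR_EXTERNAL,cv2.CHAIN_APPROX_NONE)
    h=cv2.convexHull(np.vstack(cs)); ar=cv2.contourArea(h)
    m=np.zeros((480*4,640*4),np.uint8); cv2.fillPoly(m,[h*4+2],1)
    def cost(p):
        q=proj(c,loc(p,boxes)); hh=cv2.convexHull(q.astype(np.float32))
        k=np.zeros_like(m); cv2.fillPoly(k,[np.round((hh+.5)*4*16-8).astype(np.int32)],1,shift=4)
        return float((k!=m).sum())/16
    best=minimize(cost,p0,method="Nelder-Mead",options=dict(initial_simplex=np.array([p0]+[np.array(p0)+d for d in np.diag([.01,.01,.08])]),xatol=1e-4,fatol=.5))
    return best.x,best.fun,ar
def save(c,n,x0,y0,x1,y1,f,pts=()):
    a=cv2.resize(c["frame"][y0:y1,x0:x1,::-1],None,fx=f,fy=f,interpolation=cv2.INTER_CUBIC)
    for P in pts:
        for u in proj(c,P): cv2.circle(a,tuple(int(v) for v in ((u+.5-[x0,y0])*f)),2,(0,0,255),-1)
    cv2.imwrite(f"pics/{n}.png",a)
E
python3 - <<'E'
from h import *
for n in ["top","scene"]:
    c=camera(n)
    for q in ["stage","tray"]:
        for r in masks_of(c,q)[:4]:
            print(n,q,np.round(r["at"]),round(r["conf"],2),r["region"].sum(), ray(c,r["at"],.015).round(3))
    st=masks_of(c,"stage")[0]
    p,f,ar=hullfit(c,st["region"],np.vstack([box(-.065,.160,-.095,.205,0,.018)]),[*ray(c,st["at"],.015)[:2]-[.05,.05],-.1]); print("stage",p.round(4),f,ar)
    ts=[r for r in masks_of(c,"tray") if np.ptp(c["frame"][int(r["at"][1])-3:int(r["at"][1])+4,int(r["at"][0])-3:int(r["at"][0])+4].reshape(-1,3).mean(0))<15 and r["conf"]>.4]
    for r in ts:
        p2,f,ar=hullfit(c,r["region"],box(-.037,.037,-.062,.062,0,.010),[*ray(c,r["at"],.015)[:2],-.1]); print("tray",np.round(r["at"]),p2.round(4),f,ar)
    img=c["frame"].copy(); img[st["region"],0]=255
    for r in ts: img[r["region"],0]=255
    d=dict(c); d["frame"]=img
    save(d,f"m_{n}",*((220,140,530,370,2.58) if n=="top" else (150,180,480,420,2.4)))
E
```

```text
top tray [447. 337.] 0.84 1216 [ 0.291 -0.335  0.015]
top tray [415. 274.] 0.83 798 [ 0.454 -0.236  0.015]
top tray [482. 283.] 0.57 1126 [ 0.452 -0.426  0.015]Traceback (most recent call last):
  File "<stdin>", line 7, in <module>
IndexError: list index out of range
```

Run:
```python
from h import *
for n,b,tb in [("top",(232,150,365,262),(392,250,450,296)),("scene",(285,195,475,350),(150,295,245,370))]:
    c=camera(n); g=c["frame"].max(2).astype(int)
    m=np.zeros((480,640),bool); x0,y0,x1,y1=b; m[y0:y1,x0:x1]=cv2.medianBlur((g<32).astype(np.uint8),3)[y0:y1,x0:x1]>0
    k,l,s,_=cv2.connectedComponentsWithStats(m.astype(np.uint8)); m=l==1+s[1:,4].argmax()
    cen=np.argwhere(m).mean(0)[::-1]
    bx=box(-.065,.160,-.095,.205,0,.018)
    p,f,ar=hullfit(c,m,bx,[*ray(c,cen,.015)[:2]-[.05,.05],-.1]); print("stage",n,p.round(4),f,ar)
    top=[loc(p,[[x,y,.018] for x in(-.065,.16) for y in(-.095,.205)]),
      loc(p,[[x,y,.05] for x in(-.023,.023) for y in(.11,.2)]),
      loc(p,[[115-23,110,48],[115+23,110,48]]*np.array(.001)),loc(p,[[115-23,62,48],[115+23,62,48]]*np.array(.001)),loc(p,[[115-23,74,48],[115+23,74,48]]*np.array(.001))]
    save(c,f"s_{n}",b[0],b[1],b[2],b[3],4 if n=="scene" else 5,top)
```

```text
stage top [ 0.6253  0.0629 -0.1402] 2833.3125 4799.5
stage scene [ 0.5667  0.0691 -0.1085] 2292.9375 10141.0
```

View pics/s_top.png

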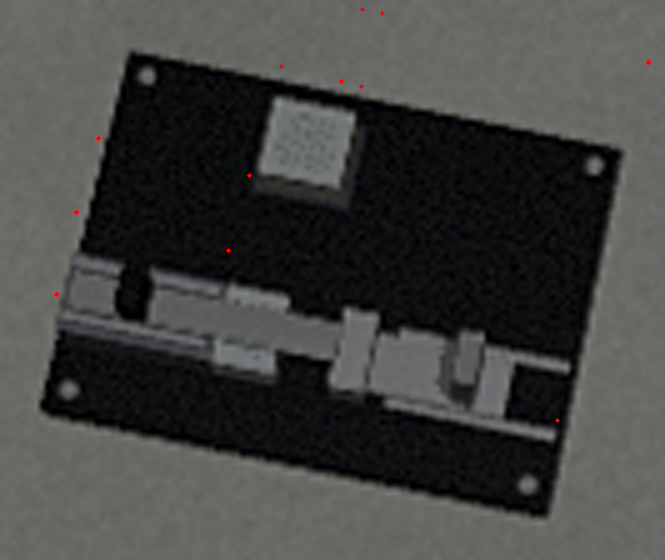

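View pics/s_scene.png

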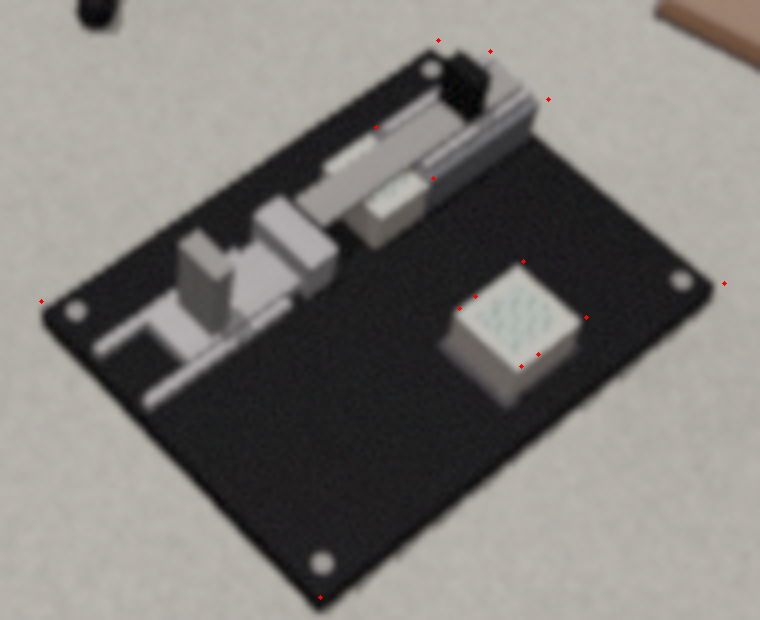

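```bash
cat >> h.py <<'E'
def pts_fit(c,uv,P,p0):
    return least_squares(lambda p:(proj(c,loc(p,P))-uv).ravel(),p0)
def hullfit(c,mask,boxes,p0):
    cs,_=cv2.findContours(mask.astype(np.uint8),cv2.RETR_EXTERNAL,cv2.CHAIN_APPROX_NONE)
    h=cv2.convexHull(np.vstack(cs)); s=np.zeros((480,640),np.uint8); cv2.fillPoly(s,[h],1); ar=s.sum()
    m=np.kron(s,np.ones((4,4),np.uint8))
    def cost(p):
        hh=cv2.convexHull(proj(c,loc(p,boxes)).astype(np.float32))
        k=np.zeros_like(m); cv2.fillPoly(k,[np.round(((hh+.5)*4-.5)*16).astype(np.int32)],1,shift=4)
        return float((k!=m).sum())/16
    b=np.array(p0,float)
    for sc in (1,.4):
        r=minimize(cost,b,method="Nelder-Mead",options=dict(initial_simplex=np.array([b]+[b+d*sc for d in np.diag([.006,.006,.05])]),xatol=1e-4,fatol=.2)); b=r.x
    return b,r.fun,ar
E
cat > stage.py <<'E'
from h import *
K={"top":((232,150,365,262),5,[(130,52),(622,150),(549,516),(41,411)]),"scene":((285,195,475,350),4,[(713,290),(320,608),(43,316),(430,50)])}
ST=np.array([[.16,.205,.018],[.16,-.095,.018],[-.065,-.095,.018],[-.065,.205,.018]])
def stagefit(c,n):
    b,f,uv=K[n]; uv=np.array(uv)/f+[b[0],b[1]]-.5
    r=pts_fit(c,uv,ST,[.6,.05,-.05]); 
    g=c["frame"].max(2).astype(int); m=np.zeros((480,640),bool); x0,y0,x1,y1=b
    bg=np.median(g[y0:y1,x0:x0+8])
    m[y0:y1,x0:x1]=cv2.medianBlur((g<bg*.6).astype(np.uint8),3)[y0:y1,x0:x1]>0
    k,l,s,_=cv2.connectedComponentsWithStats(m.astype(np.uint8)); m=l==1+s[1:,4].argmax()
    return r.x,r.cost,hullfit(c,m,np.vstack([box(-.065,.160,-.095,.205,0,.018)]),r.x)
E
python3 - <<'E'
from stage import *
for n in K:
    c=camera(n); a,co,h=stagefit(c,n); print(n,a.round(4),co,h[0].round(4),h[1:]); p=h[0]; b,f,_=K[n]
    L=np.array
    top=[loc(p,ST),loc(p,[[x,y,.05] for x in(-.023,.023) for y in(.11,.2)])]+[loc(p,L([[x,y,48] for x in (-23,23)])*.001+L([.115,0,0])) for y in(110,62,74)]+[loc(p,L([[x,y,48] for x in (-23,23)])*.001) for y in(62,74)]
    save(c,f"s1_{n}",*b,f,top)
E
```

```text
top [ 0.5647  0.065  -0.093 ] 0.5801155405526298 [ 0.5654  0.0655 -0.0943] (np.float64(101.3125), np.uint64(7857))
scene [ 0.5698  0.0617 -0.0935] 3.5853766881989575 [ 0.5688  0.0665 -0.0977] (np.float64(265.4375), np.uint64(12569))
```

View pics/s1_top.png

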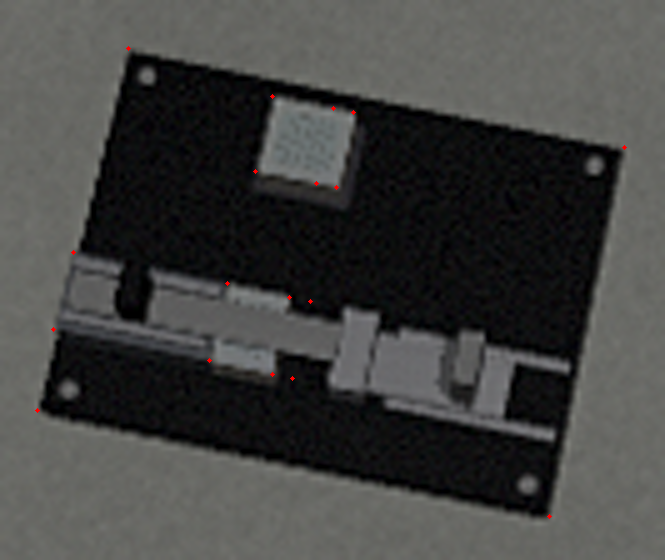

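View pics/s1_scene.png

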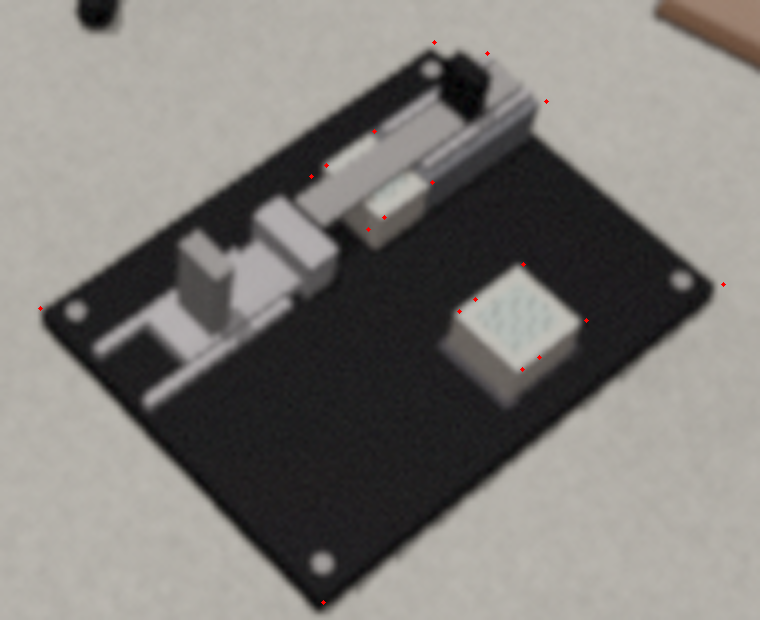

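Run:
```python
from stage import *
import json
L=np.array
# parked long cassette top corners (+45.. ) : y 62..110, x 92..138
C=L([[.138,.110,.048],[.138,.062,.048],[.092,.062,.048],[.092,.110,.048]])
T=L([[-.023,.074,.048],[.023,.074,.048]])
obs={"top":[(273,97),(356,110),(340,190),(257,174),(274,375),(290,297)],"scene":[(582,323),(519,372),(455,317),(518,264),(324,166),(382,218)]}
for n in K:
    c=camera(n); b,f,uv=K[n]; U=np.vstack([uv,obs[n]])/f+[b[0],b[1]]-.5
    r=pts_fit(c,U,np.vstack([ST,C,T]),[.565,.065,-.094]); print(n,r.x.round(4),(r.fun.reshape(-1,2)).round(1).tolist())
```

```text
top [ 0.565   0.0646 -0.0934] [[-0.1, -0.5], [0.7, -0.4], [0.4, 0.2], [-0.5, 0.2], [0.1, 0.1], [-0.2, 0.7], [-0.4, -0.3], [-0.2, -0.4], [-0.1, 0.1], [0.2, 0.2]]
scene [ 0.5689  0.0629 -0.0934] [[1.7, -0.8], [0.2, -0.2], [-1.7, -0.8], [-0.0, -1.1], [0.2, 0.1], [0.0, 0.2], [0.1, -0.4], [0.2, 0.9], [-0.4, 0.8], [-0.4, 0.8]]
```

Run:
```python
from h import *
for n,b,f in [("top",(392,250,452,298),10),("scene",(155,290,250,370),8)]:
    c=camera(n); c=dict(c); c["frame"]=np.clip(c["frame"].astype(float)*(1.8 if n=="top" else 1.1),0,255).astype(np.uint8); save(c,f"t_{n}",*b,f)
```

```text
(no output)
```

View pics/t_top.png

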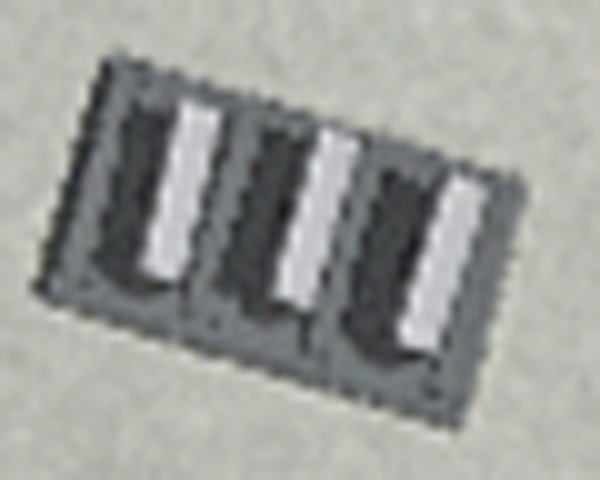

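View pics/t_scene.png

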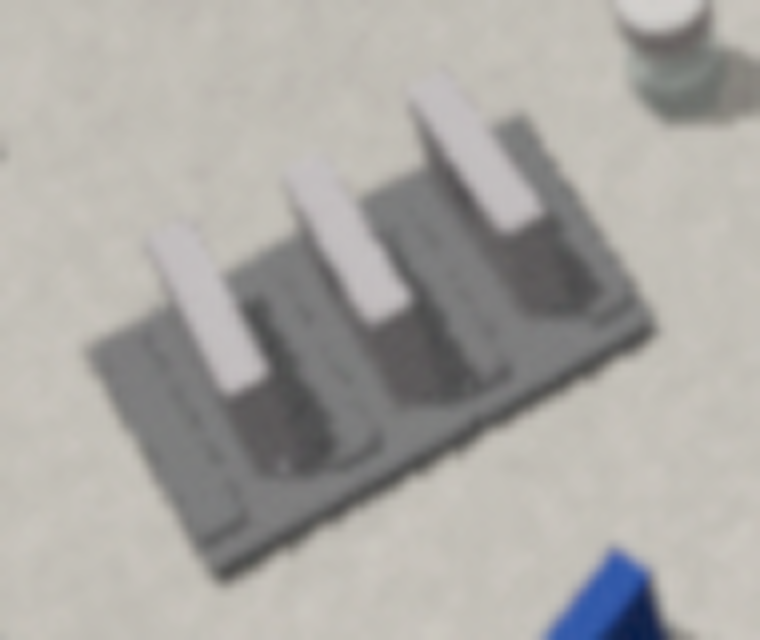

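Both crops show the grey tray holding three plain aluminium plates. The look-alikes are clearly blue and green and sit outside it. Next I'll measure the spacer tops.

Run:
```python
from h import *
obs={"top":((392,250),10,[(110,52),(525,180),(458,430),(35,290)]),"scene":((155,290),8,[(520,115),(88,348),(218,562),(652,322)])}
# tray corners z=.010: top-view: TL=(+x,+y) TR=(+x,-y) BR=(-x,-y) BL=(-x,+y)
for n,(o,f,uv) in obs.items():
    c=camera(n); g=c["frame"].astype(int).min(2)
    x1,y1=o[0]+60 if n=="top" else o[0]+85,o[1]+(48 if n=="top" else 80)
    sub=g[o[1]:y1,o[0]:x1]; 
    tr=np.array([[.037,.062,.01],[.037,-.062,.01],[-.037,-.062,.01],[-.037,.062,.01]])
    if n=="scene": tr=tr[[0,3,2,1]]
    # scene: determine by nearest
    U=np.array(uv)/f+o-.5
    W=np.array([ray(c,u,.010) for u in U]); print(n,W.round(4).tolist())
    d=W-W.mean(0); 
    ax=(W[1]-W[0]); print("center",W.mean(0).round(4), [ (round(float(np.hypot(*(W[i]-W[i-1])[:2])),4),round(float(np.arctan2(*(W[i]-W[i-1])[1::-1])),3)) for i in range(4)])
    # spacers: top faces
    up=cv2.resize(c["frame"].min(2),None,fx=4,fy=4,interpolation=cv2.INTER_CUBIC).astype(int)
    H=np.zeros_like(up,np.uint8); P=np.array(cv2.convexHull(((U+.5)*4).astype(np.int32))); 
    if n=="scene": P=P+np.array([0,-40*0])
    print("levels",np.percentile(sub,[5,50,90,99]))
```

```text
top [[0.5072, -0.1976, 0.01], [0.4836, -0.3177, 0.01], [0.4106, -0.3031, 0.01], [0.4367, -0.1816, 0.01]]
center [ 0.4595 -0.25    0.01  ] [(0.0723, -0.222), (0.1225, -1.765), (0.0744, 2.943), (0.1242, 1.36)]
levels [ 34.    99.   104.   114.21]
scene [[0.4385, -0.1857, 0.01], [0.4145, -0.305, 0.01], [0.4841, -0.3167, 0.01], [0.5089, -0.2002, 0.01]]
center [ 0.4615 -0.2519  0.01  ] [(0.0718, 2.938), (0.1217, -1.769), (0.0706, -0.167), (0.1191, 1.362)]
levels [ 82. 166. 170. 173.]
```

Run:
```python
from h import *
obs={"top":((392,250),10,[[(180,100),(222,106),(183,282),(143,274)],[(320,128),(360,138),(312,310),(273,300)],[(448,175),(488,182),(436,355),(396,345)]]),
"scene":((155,290),8,[[(410,85),(450,75),(547,213),(503,235)],[(284,170),(325,160),(412,300),(372,323)],[(148,237),(186,222),(270,375),(226,396)]])}
for n,(o,f,S) in obs.items():
    c=camera(n)
    for s in S:
        W=np.array([ray(c,np.array(u)/f+o-.5,.058)[:2] for u in s])
        a=(W[0]+W[1])/2-(W[2]+W[3])/2; b=(W[0]+W[3])/2-(W[1]+W[2])/2
        if a[0]<0:a=-a
        print(n,W.mean(0).round(4),"len",np.hypot(*a).round(4),"yaw",np.arctan2(a[1],a[0]).round(3),"thick",np.hypot(*b).round(4))
```

```text
top [ 0.4622 -0.2122] len 0.0498 yaw -0.138 thick 0.0113
top [ 0.4585 -0.2493] len 0.0496 yaw -0.198 thick 0.011
top [ 0.4499 -0.2842] len 0.0498 yaw -0.228 thick 0.011
scene [ 0.4652 -0.2126] len 0.0491 yaw -0.184 thick 0.0108
scene [ 0.4619 -0.2499] len 0.0479 yaw -0.204 thick 0.0103
scene [ 0.453  -0.2852] len 0.0489 yaw -0.236 thick 0.0103
```

```bash
cat >> h.py <<'E'
STG=np.array([.567,.064,-.0935])
def to_stage(W): 
    d=np.asarray(W)[:2]-STG[:2]; c,s=np.cos(STG[2]),np.sin(STG[2]); return np.array([c*d[0]+s*d[1],-s*d[0]+c*d[1]])
def goal(pos,t,steps=True):
    """delta in tool axes (cm) and rotvec from measured pose to pos with tool-x yaw t, pointing down"""
    s=read_state(); Rc=R.from_quat(s["eef_rot"]); Rd=R.from_matrix(np.array([[np.cos(t),np.sin(t),0],[np.sin(t),-np.cos(t),0],[0,0,-1]]))
    d=Rc.inv().apply(np.array(pos)-s["ee_pos"])*100; rv=(Rc.inv()*Rd).as_rotvec()
    print("shift cm",d.round(2),"rotvec",rv.round(3)," | at",s["ee_pos"].round(4),"t",round(s["time"],2),"F",s["ft_force"].round(1),"w",round(s["width"],4))
def sp(x,y,z): return loc(STG,[[x,y,z]])[0]
E
python3 - <<'E'
from h import *
for n,b,f in [("top",(232,190,282,230),12),("scene",(360,190,430,250),10)]:
    c=camera(n); c=dict(c); c["frame"]=np.clip(c["frame"].astype(float)*(2.5 if n=="top" else 2),0,255).astype(np.uint8); 
    save(c,f"g_{n}",*b,f)
E
```

```text
(no output)
```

View pics/g_top.png

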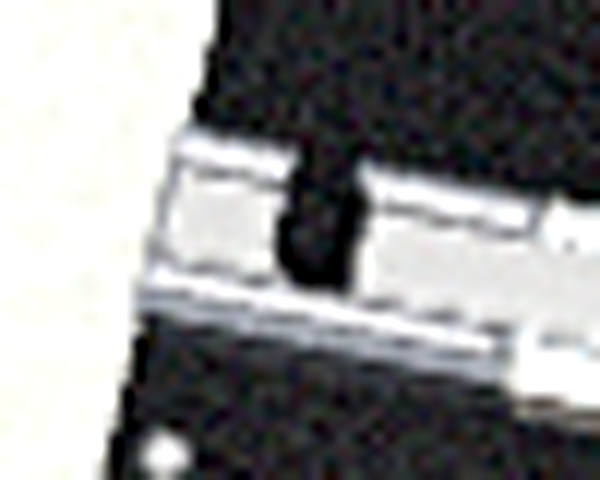

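View pics/g_scene.png

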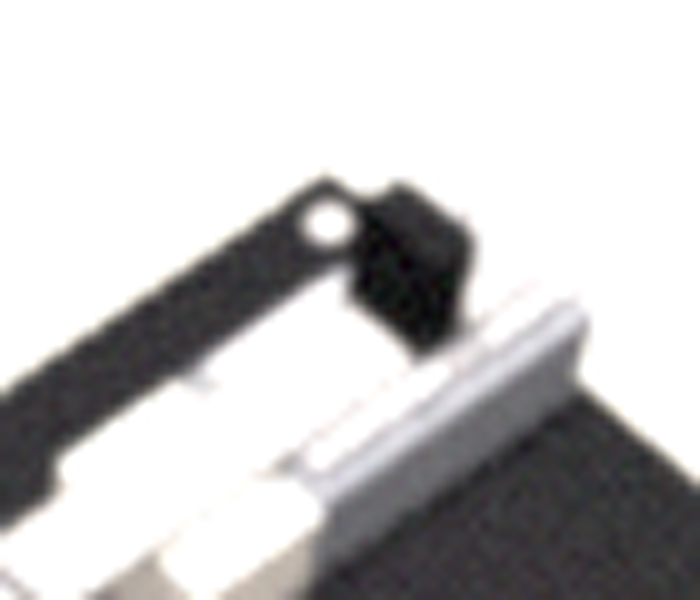

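Run:
```python
from h import *
c=camera("top")
for u in [(355,288),(280,270)]: print(to_stage(ray(c,np.array(u)/12+[232,190]-.5,.0585)).round(4))
c=camera("scene")
for u in [(350,297),(420,354)]: print(to_stage(ray(c,np.array(u)/10+[360,190]-.5,.0585)).round(4))
# go: 30 mm to -y of grip
print(sp(0,.155,.08)); goal(sp(0,.11,.15),np.pi/2-.0935)
```

```text
[-0.0105  0.149 ]
[-0.0099  0.1672]
[-0.0101  0.1518]
[0.0114 0.1523]
[0.58147139 0.21832297 0.08      ]
shift cm [ 60.16 -58.71   7.26] rotvec [ 0.    -0.    -1.122]  | at [ 0.2172 -0.5861  0.2226] t 2.0 F [ 0.3  0.1 -0. ] w 0.087
```

Emit:
{"op": "play_rows", "data": {"moves": [[[60,-58.7,5],[0,0,-1.12],0],[[60,-58.7,5],[0,0,-1.12],0],[[60,-58.7,5],[0,0,-1.12],0],[[60,-58.7,5],[0,0,-1.12],0],[[60,-58.7,5],[0,0,-1.12],0],[[60,-58.7,5],[0,0,-1.12],0],[[60,-58.7,5],[0,0,-1.12],0],[[60,-58.7,5],[0,0,-1.12],0]]}}

```text
time: 3.0
ee_pos: [0.4311, -0.133, 0.1931]
eef_rot: [0.74, 0.672, 0.0, 0.001]
ft_force: [1.6, -0.8, -0.4]
width: 0.0147
```

Run:
```python
from h import *
goal(sp(0,.11,.12),np.pi/2-.0935); print(read_state()["joint_positions"].round(2))
```

```text
shift cm [31.93 11.6   7.3 ] rotvec [ 0.001  0.001 -0.003]  | at [ 0.4311 -0.133   0.1931] t 3.0 F [ 1.6 -0.8 -0.4] w 0.0147
[ 0.78 -0.01 -0.57  1.91 -0.    1.23  0.11]
```

Emit:
{"op": "play_rows", "data": {"moves": [[[31.9,11.6,3],[0,0,0],0],[[31.9,11.6,3],[0,0,0],0],[[31.9,11.6,3],[0,0,0],0],[[31.9,11.6,3],[0,0,0],0],[[31.9,11.6,3],[0,0,0],0],[[31.9,11.6,3],[0,0,0],0],[[31.9,11.6,7],[0,0,0],0],[[31.9,11.6,7],[0,0,0],0]]}}

```text
time: 4.0
ee_pos: [0.5748, 0.1709, 0.1202]
eef_rot: [0.74, 0.673, -0.002, -0.001]
ft_force: [0.3, -0.1, 0.1]
width: 0.0005
```

Run:
```python
from h import *
goal(sp(0,.125,.066),np.pi/2-.0935); print(read_state()["joint_positions"].round(2), to_stage(read_state()["ee_pos"]))
for n,b,f in [("top",(232,150,365,262),5),("scene",(285,165,475,325),4)]:
    c=camera(n); save(c,f"a_{n}",*b,f,[read_state()["ee_pos"]])
```

```text
shift cm [1.79 0.24 5.42] rotvec [-0.005  0.002 -0.002]  | at [0.5748 0.1709 0.1202] t 4.0 F [ 0.3 -0.1  0.1] w 0.0005
[ 0.23  0.47 -0.76  1.62  0.34  1.2  -0.7 ] [-0.00219921  0.1071831 ]
```

View pics/a_top.png

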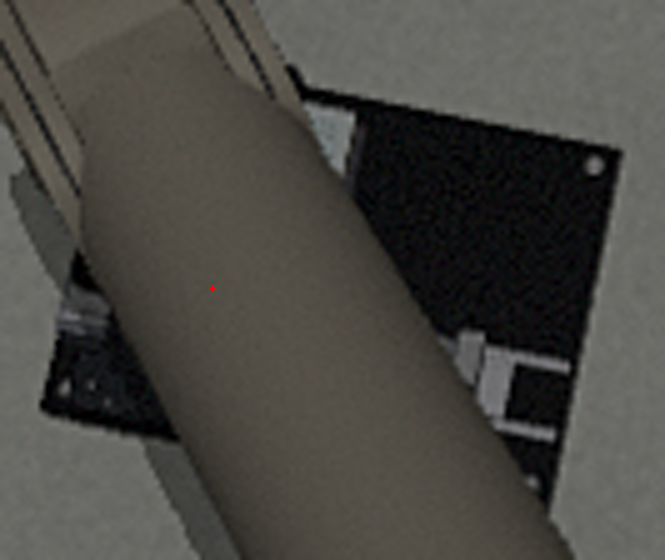

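View pics/a_scene.png

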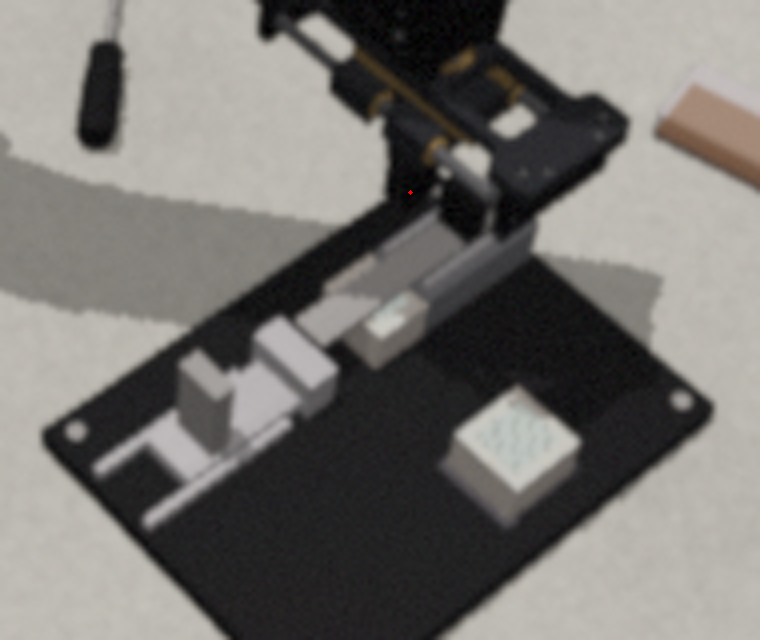

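Emit:
{"op": "play_rows", "data": {"moves": [[[1.5,0.2,2.5],[0,0,0],0],[[1.8,0.2,5.2],[0,0,0],0],[[1.8,0.2,5.2],[0,0,0],0],[[3,0.2,5.2],[0,0,0],0],[[4,0.2,5.2],[0,0,0],0]]}}

```text
time: 4.72
ee_pos: [0.5835, 0.2117, 0.0727]
eef_rot: [0.74, 0.672, 0.001, 0.001]
ft_force: [0.9, -3.3, 1.3]
width: 0.0005
```

Run:
```python
from h import *
goal(sp(0,.212,.068),np.pi/2-.0935); print(to_stage(read_state()["ee_pos"]))
```

```text
shift cm [ 6.33 -0.29  0.47] rotvec [ 0.003 -0.    -0.003]  | at [0.5835 0.2117 0.0727] t 4.72 F [ 0.9 -3.3  1.3] w 0.0005
[0.00266639 0.14864587]
```

Emit:
{"op": "play_rows", "data": {"moves": [[[1,-0.1,0.3],[0,0,0],0],[[2,-0.2,0.3],[0,0,0],0],[[3,-0.3,0.3],[0,0,0],0],[[4,-0.3,0.3],[0,0,0],0],[[5,-0.3,0.3],[0,0,0],0],[[5.5,-0.3,0.3],[0,0,0],0]]}}

```text
time: 5.48
ee_pos: [0.584, 0.2609, 0.0675]
eef_rot: [0.741, 0.671, -0.005, 0.003]
ft_force: [-14.5, -32.5, 22.2]
width: 0.0002
```

Run:
```python
from h import *
print(to_stage(read_state()["ee_pos"]))
```

```text
[-0.0014057   0.19759265]
```

Emit:
{"op": "play_rows", "data": {"moves": [[[-0.6,0,-0.3],[0,0,0],0],[[-0.8,0,-0.5],[0,0,0],0]]}}

```text
time: 5.72
ee_pos: [0.5837, 0.259, 0.073]
eef_rot: [0.74, 0.673, 0.0, -0.0]
ft_force: [1.0, 0.4, 0.2]
width: 0.0007
```

Run:
```python
from h import *
print(to_stage(read_state()["ee_pos"]),read_state()["joint_positions"].round(3))
for n,b,f in [("top",(232,150,365,262),5),("scene",(285,165,475,325),4)]:
    c=camera(n); save(c,f"b_{n}",*b,f,[read_state()["ee_pos"]])
```

```text
[-0.00159642  0.19573419] [ 0.053  0.592 -0.735  1.556  0.42   1.157 -0.864]
```

View pics/b_scene.png

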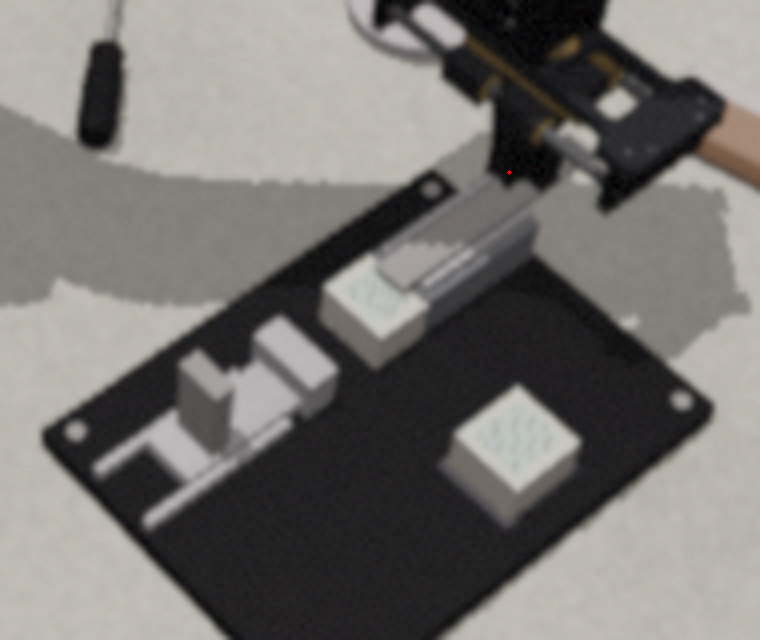

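View pics/b_top.png

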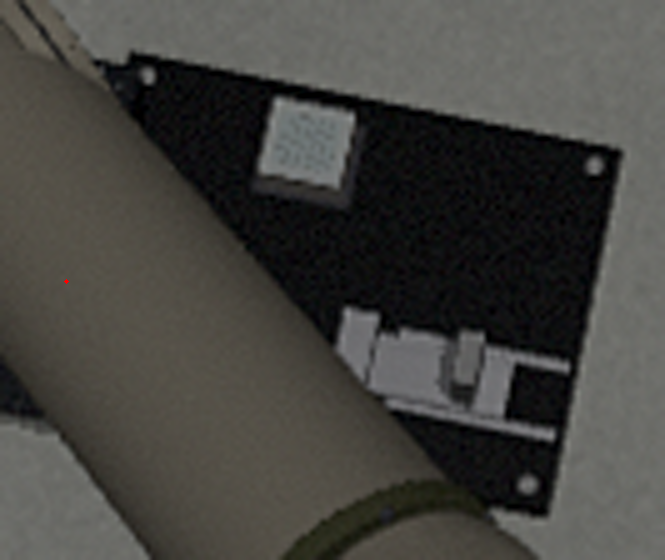

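Run:
```python
from h import *
c=camera("scene")
for u in [(374,257),(408,293)]: print(to_stage(ray(c,np.array(u)/4+[285,165]-.5,.0585)).round(4))
for u in [(299,213),(326,230)]: print('start', to_stage(ray(c,np.array(u)/4+[285,195]-.5,.0585)).round(4))
```

```text
[-0.0139  0.1042]
[0.0159 0.1012]
start [-0.0021  0.0369]
start [0.0154 0.0404]
```

Emit:
{"op": "play_rows", "data": {"moves": [[[0.2,0,0],[0,0,0],0],[[0.5,0,0],[0,0,0],0],[[0.5,0,0],[0,0,0],0]]}}

```text
time: 6.25
ee_pos: [0.584, 0.2606, 0.0726]
eef_rot: [0.741, 0.672, -0.002, 0.001]
ft_force: [-5.0, -10.9, 7.2]
width: 0.0005
```

Run:
```python
from h import *
print(to_stage(read_state()["ee_pos"]))
```

```text
[-0.00138656  0.19734395]
```

Run:
```python
from h import *
goal([.4637,-.2124,.12],np.pi/2-.18)
```

```text
shift cm [-48.27  -7.38  -4.49] rotvec [-0.001  0.005  0.083]  | at [0.584  0.2606 0.0726] t 6.25 F [ -5.  -10.9   7.2] w 0.0005
```

Emit:
{"op": "play_rows", "data": {"moves": [[[-2,0,-2],[0,0,0],0],[[-5,-0.5,-7.5],[0,0,0],6.5],[[-48.5,-7.4,-7.5],[0,0,0.083],6.5],[[-48.5,-7.4,-7.5],[0,0,0.083],6.5],[[-48.5,-7.4,-7.5],[0,0,0.083],6.5],[[-48.5,-7.4,-7.5],[0,0,0.083],6.5],[[-48.5,-7.4,-7.5],[0,0,0.083],6.5],[[-48.5,-7.4,-7.5],[0,0,0.083],6.5]]}}

```text
time: 7.25
ee_pos: [0.4801, -0.1505, 0.1481]
eef_rot: [0.767, 0.641, 0.0, 0.0]
ft_force: [0.5, -0.4, -0.6]
width: 0.0609
```

Emit:
{"op": "play_rows", "data": {"moves": [[[-10,-1.5,0],[0,0,0],6.5],[[-10,-1.5,0],[0,0,0],6.5],[[-10,-1.5,0],[0,0,0],6.5]]}}

```text
time: 7.62
ee_pos: [0.4468, -0.2475, 0.1476]
eef_rot: [0.769, 0.639, -0.0, 0.0]
ft_force: [-0.3, 1.0, -0.1]
width: 0.0651
```

Run:
```python
from h import *
goal([.4637,-.2124,.12],np.pi/2-.18)
```

```text
shift cm [3.76 1.01 2.76] rotvec [-0.     0.001 -0.004]  | at [ 0.4468 -0.2475  0.1476] t 7.62 F [-0.3  1.  -0.1] w 0.0651
```

Emit:
{"op": "play_rows", "data": {"moves": [[[3.75,1,0],[0,0,0],6.5],[[3.75,1,3],[0,0,0],6.5],[[3.75,1,6],[0,0,0],6.5],[[3.75,1,6],[0,0,0],6.5]]}}

```text
time: 8.12
ee_pos: [0.4638, -0.2075, 0.0862]
eef_rot: [0.767, 0.642, -0.0, -0.002]
ft_force: [0.1, 0.3, 0.5]
width: 0.0651
```

Run:
```python
from h import *
goal([.4637,-.2124,.025],np.pi/2-.18)
c=camera("scene"); save(c,"c_scene",140,250,300,370,5,[read_state()["ee_pos"]])
c=camera("top"); save(c,"c_top",370,230,460,300,8,[read_state()["ee_pos"]])
```

```text
shift cm [-0.49  0.1   6.12] rotvec [-0.003 -0.002  0.003]  | at [ 0.4638 -0.2075  0.0862] t 8.12 F [0.1 0.3 0.5] w 0.0651
```

View pics/c_scene.png

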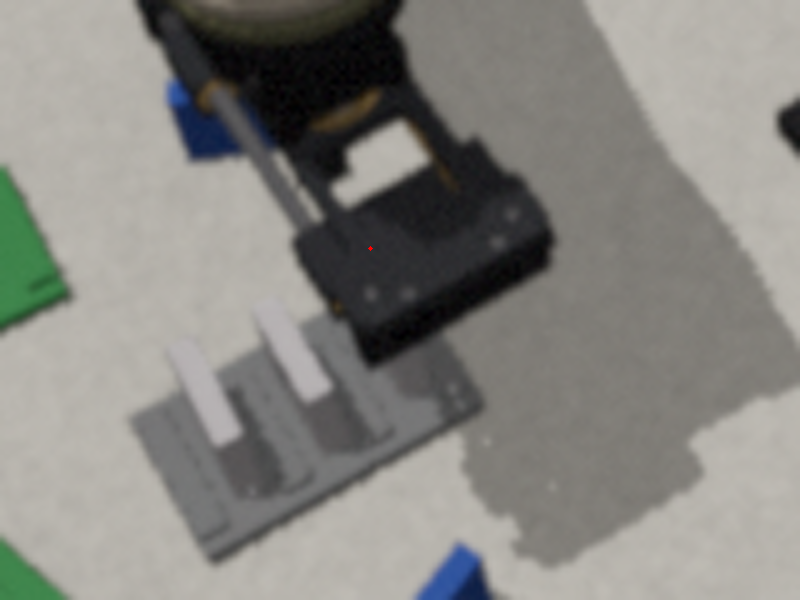

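View pics/c_top.png

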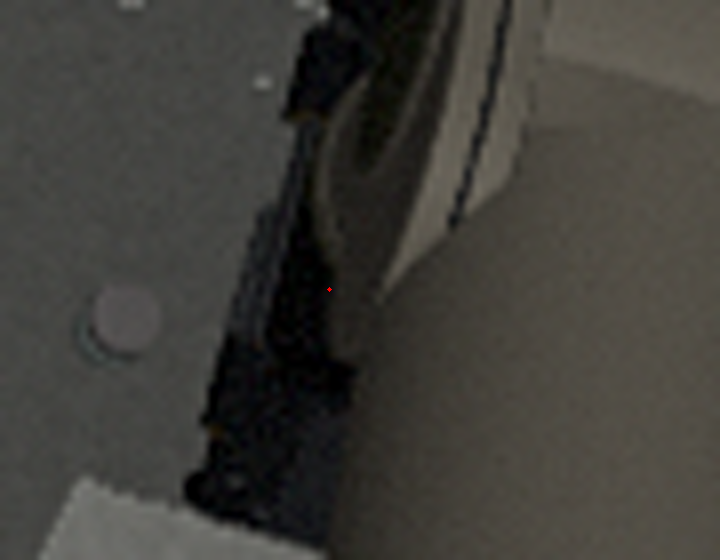

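Emit:
{"op": "play_rows", "data": {"moves": [[[-0.5,0.1,0],[0,0,0],6.5],[[-0.5,0.1,1.5],[0,0,0],6.5],[[-0.5,0.1,3],[0,0,0],6.5],[[-0.5,0.1,3],[0,0,0],6.5]]}}

```text
time: 8.72
ee_pos: [0.4636, -0.2141, 0.0561]
eef_rot: [0.767, 0.641, -0.0, -0.001]
ft_force: [0.5, 0.4, 0.2]
width: 0.0649
```

Emit:
{"op": "play_rows", "data": {"moves": [[[0,0,1.5],[0,0,0],6.5],[[0,0,3],[0,0,0],6.5],[[0,0,3],[0,0,0],6.5]]}}

```text
time: 9.1
ee_pos: [0.4637, -0.2141, 0.0262]
eef_rot: [0.767, 0.641, -0.0, -0.001]
ft_force: [-0.3, -0.6, -0.1]
width: 0.0646
```

Run:
```python
from h import *
goal([.4637,-.2124,.025],np.pi/2-.18)
```

```text
shift cm [ 0.17 -0.03  0.12] rotvec [-0.002 -0.001  0.001]  | at [ 0.4637 -0.2141  0.0262] t 9.1 F [-0.3 -0.6 -0.1] w 0.0646
```

Emit:
{"op": "play_rows", "data": {"grip_force": 25, "moves": [[[0.15,0,0.1],[0,0,0],6.5],[[0.15,0,0.1],[0,0,0],4.5],[[0.15,0,0.1],[0,0,0],4.5],[[0.15,0,0.1],[0,0,0],4.5],[[0.15,0,0.1],[0,0,0],4.5]]}}

```text
time: 9.72
ee_pos: [0.4651, -0.2133, 0.0271]
eef_rot: [0.768, 0.641, 0.0, 0.0]
ft_force: [-1.0, 0.6, 3.5]
width: 0.0497
```

Emit:
{"op": "play_rows", "data": {"moves": [[[0,0,-2],[0,0,0],4.5],[[0,0,-4],[0,0,0],4.5],[[0,0,-10],[0,0,0],4.5],[[0,0,-11],[0,0,0],4.5],[[0,0,-11],[0,0,0],4.5]]}}

```text
time: 10.35
ee_pos: [0.465, -0.2134, 0.137]
eef_rot: [0.768, 0.641, -0.0, 0.001]
ft_force: [-0.9, 0.4, -1.2]
width: 0.0493
```

Run:
```python
from h import *
goal(sp(0,.060,.14),np.pi/2-.0935)
c=camera("scene"); save(c,"d_scene",120,200,320,350,4,[read_state()["ee_pos"]])
```

```text
shift cm [35.09  4.58 -0.33] rotvec [ 0.001  0.001 -0.086]  | at [ 0.465  -0.2134  0.137 ] t 10.35 F [-0.9  0.4 -1.2] w 0.0493
```

View pics/d_scene.png

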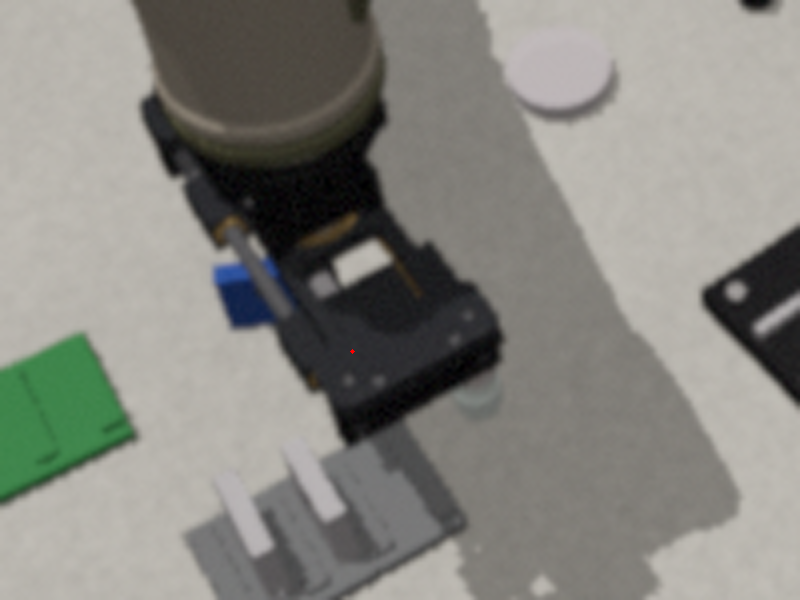

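Emit:
{"op": "play_rows", "data": {"moves": [[[35.1,4.6,-1],[0,0,-0.086],4.5],[[35.1,4.6,-1],[0,0,-0.086],4.5],[[35.1,4.6,-1],[0,0,-0.086],4.5],[[35.1,4.6,-1],[0,0,-0.086],4.5],[[35.1,4.6,-1],[0,0,-0.086],4.5],[[35.1,4.6,-1],[0,0,-0.086],4.5],[[35.1,4.6,-1],[0,0,-0.086],4.5],[[35.1,4.6,-1],[0,0,-0.086],4.5]]}}

```text
time: 11.4
ee_pos: [0.5719, 0.1232, 0.145]
eef_rot: [0.739, 0.673, -0.001, -0.001]
ft_force: [0.0, 0.0, -0.5]
width: 0.0497
```

Run:
```python
from h import *
goal(sp(0,.064,.085),np.pi/2-.0935)
```

```text
shift cm [0.46 0.08 6.  ] rotvec [-0.003  0.001  0.   ]  | at [0.5719 0.1232 0.145 ] t 11.4 F [ 0.   0.  -0.5] w 0.0497
```

Emit:
{"op": "play_rows", "data": {"moves": [[[0.45,0.1,3],[0,0,0],4.5],[[0.45,0.1,6],[0,0,0],4.5],[[0.45,0.1,7],[0,0,0],4.5],[[0.45,0.1,7],[0,0,0],4.5]]}}

```text
time: 11.9
ee_pos: [0.5739, 0.1273, 0.0765]
eef_rot: [0.74, 0.673, -0.001, -0.0]
ft_force: [-1.1, -0.2, -0.4]
width: 0.0497
```

Run:
```python
from h import *
goal(sp(0,.064,.035),np.pi/2-.0935); e=read_state()["ee_pos"];print(to_stage(e))
c=camera("scene"); 
p=[e[0],e[1],STG[2]]
save(c,"e_scene",310,190,440,290,6,[loc(p,[[x,y,e[2]-.0165] for x in(-.025,.025) for y in(-.006,.006)]),loc(STG,[[-.023,.074,.048],[.023,.074,.048]])])
```

```text
shift cm [ 0.03 -0.09  4.15] rotvec [-0.001  0.001 -0.001]  | at [0.5739 0.1273 0.0765] t 11.9 F [-1.1 -0.2 -0.4] w 0.0497
[0.00090838 0.06370829]
```

View pics/e_scene.png

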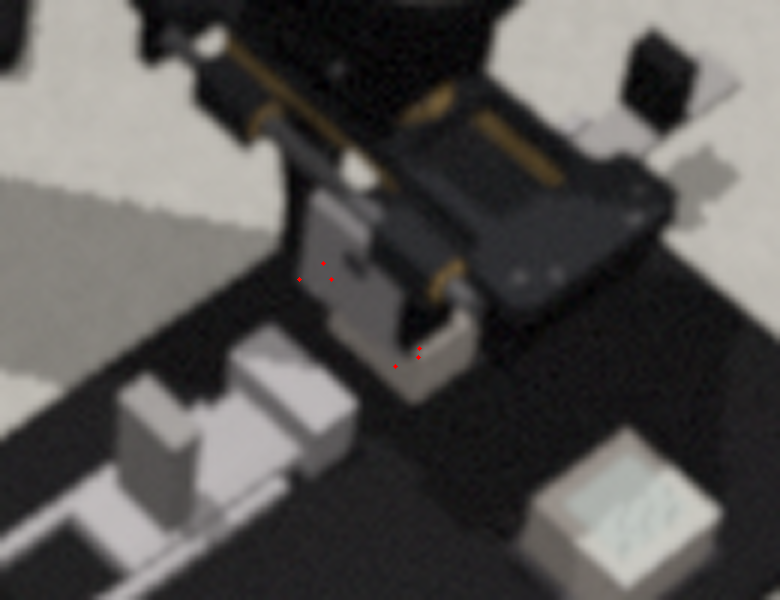

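Run:
```python
from h import *
e=read_state()["ee_pos"]
c=dict(camera("scene")); p=[e[0],e[1],STG[2]]; zf=e[2]-.0165
a=cv2.resize(c["frame"][215:265,350:400,::-1],None,fx=14,fy=14,interpolation=cv2.INTER_CUBIC); a=np.clip(a*1.6,0,255).astype(np.uint8)
print(((proj(c,loc(p,[[x,-.006,z] for x in(-.025,.025) for z in (zf,zf+.048)]))+.5-[350,215])*14).round(0).tolist())
for P in (loc(p,[[x,-.006,z] for x in(-.025,.025) for z in (zf,zf+.048)]),):
    for u in proj(c,P): cv2.circle(a,tuple(int(v) for v in ((u+.5-[350,215])*14)),3,(0,0,255),-1)
cv2.imwrite("pics/f.png",a)
```

```text
[[145.0, 300.0], [171.0, 106.0], [368.0, 501.0], [402.0, 310.0]]
```

View pics/f.png

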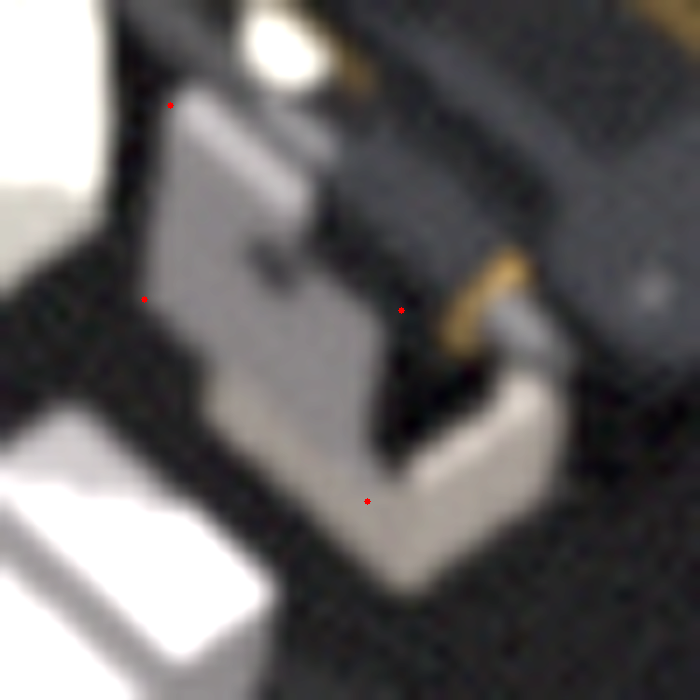

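```bash
sed -i 's/STG=np.array(\[.567,.064,-.0935\])/STG=np.array([.568,.0635,-.0935])/' h.py
python3 - <<'E'
from h import *
c=camera("scene"); f=lambda u,z: to_stage(ray(c,np.array(u)/14+[350,215]-.5,z)).round(4)
print("cass foot L,R",f((203,418),.018),f((405,592),.018)); print("cass right-back",f((560,500),.018))
print("jaw top front corner R",f((277,590),.048)); print("jaw top front L", f((70,405),.048))
print("spacer foot L,R",f((148,302),.060),f((370,482),.060), "tcp",to_stage(read_state()["ee_pos"]))
E
```

```text
cass foot L,R [-0.0229  0.0746] [0.0225 0.0759]
cass right-back [0.0253 0.1076]
jaw top front corner R [0.0229 0.0437]
jaw top front L [-0.0234  0.0431]
spacer foot L,R [-0.0244  0.0593] [0.0226 0.062 ] tcp [0.00071735 0.06517555]
```

Emit:
{"op": "play_rows", "data": {"moves": [[[0,0,1.5],[0,0,0],4.5],[[0,0,3],[0,0,0],4.5],[[0,0,3.7],[0,0,0],4.5],[[0,0,3.7],[0,0,0],4.5]]}}

```text
time: 12.55
ee_pos: [0.5735, 0.1284, 0.0389]
eef_rot: [0.739, 0.674, -0.001, -0.0]
ft_force: [0.7, 0.5, -1.3]
width: 0.0497
```

Emit:
{"op": "play_rows", "data": {"moves": [[[0,0,0.25],[0,0,0],4.5],[[0,0,0.45],[0,0,0],4.5],[[0,0,0.45],[0,0,0],4.5]]}}

```text
time: 12.92
ee_pos: [0.5742, 0.1285, 0.0353]
eef_rot: [0.739, 0.673, 0.0, 0.0]
ft_force: [-0.1, -0.0, -1.0]
width: 0.0498
```

Run:
```python
from h import *
e=read_state()["ee_pos"];print(to_stage(e))
c=camera("scene"); save(c,"i",310,190,440,290,6)
```

```text
[6.91308982e-05 6.52502111e-02]
```

View pics/i.png

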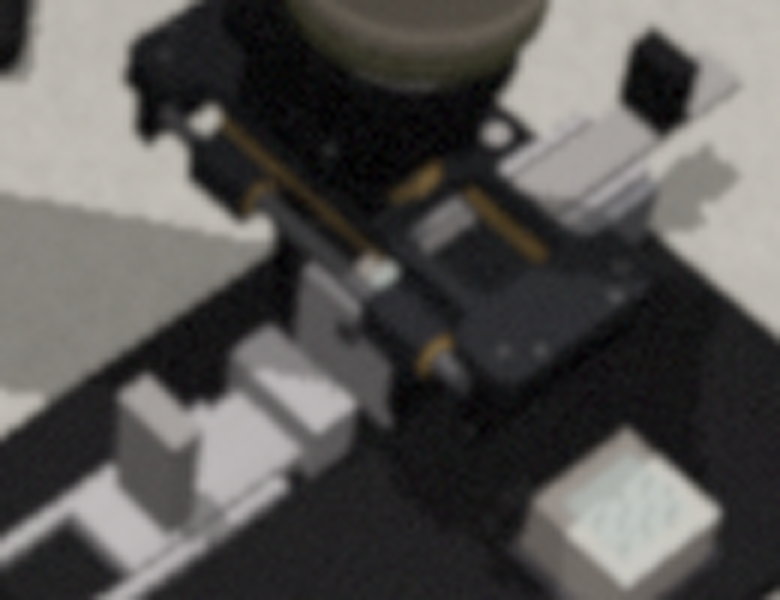

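Emit:
{"op": "play_rows", "data": {"moves": [[[0.1,0,0.1],[0,0,0],4.5],[[0.1,0,0.2],[0,0,0],4.5],[[0.1,0,0.2],[0,0,0],4.5]]}}

```text
time: 13.35
ee_pos: [0.5743, 0.1288, 0.0351]
eef_rot: [0.739, 0.673, -0.001, 0.001]
ft_force: [-8.1, -5.4, 19.6]
width: 0.0497
```

Emit:
{"op": "play_rows", "data": {"moves": [[[-0.1,0,-0.1],[0,0,0],4.5],[[-0.1,0,-0.15],[0,0,0],5.8],[[-0.1,0,-0.15],[0,0,0],6],[[-0.1,0,-0.15],[0,0,0],6]]}}

```text
time: 13.85
ee_pos: [0.574, 0.1285, 0.0346]
eef_rot: [0.739, 0.673, -0.0, -0.0]
ft_force: [-0.1, 0.9, 0.2]
width: 0.0595
```

Emit:
{"op": "play_rows", "data": {"moves": [[[0,0,-2],[0,0,0],6],[[0,0,-5],[0,0,0],6],[[0,0,-11],[0,0,0],6.5],[[-6,0,-11],[0,0,0],6.5],[[-12,0,-11],[0,0,0],6.5],[[-12,0,-11],[0,0,0],6.5]]}}

```text
time: 14.6
ee_pos: [0.5631, 0.0028, 0.1459]
eef_rot: [0.742, 0.67, -0.001, 0.001]
ft_force: [0.5, 0.7, -1.0]
width: 0.0649
```

Run:
```python
from h import *
goal([.4604,-.2500,.12],np.pi/2-.2)
c=camera("scene"); save(c,"j",310,190,440,290,6)
c=camera("top"); save(c,"k",232,150,365,262,5)
```

```text
shift cm [-26.18  -7.66   2.65] rotvec [0.001 0.003 0.099]  | at [0.5631 0.0028 0.1459] t 14.6 F [ 0.5  0.7 -1. ] w 0.0649
```

View pics/j.png

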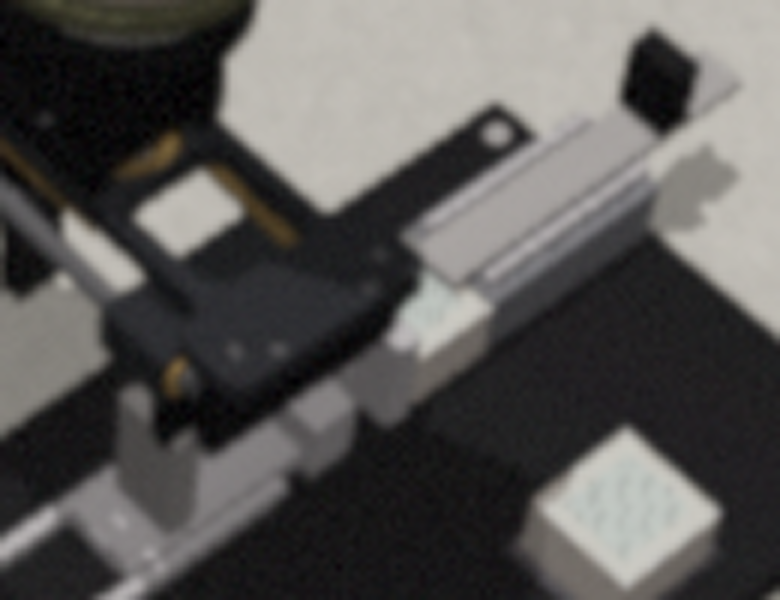

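View pics/k.png

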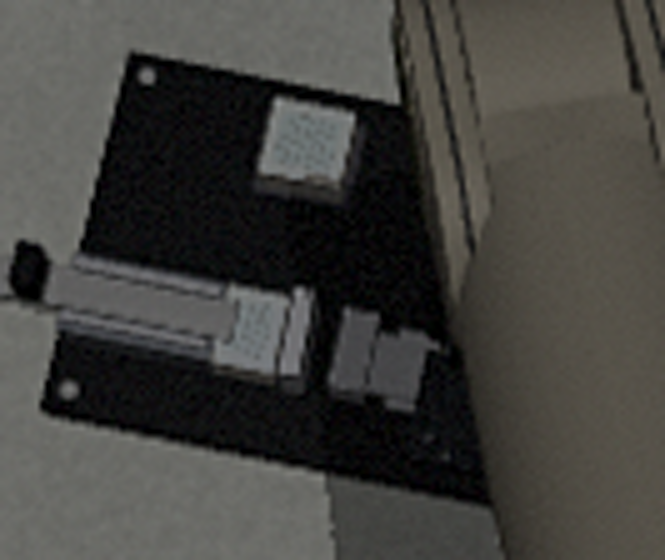

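Emit:
{"op": "play_rows", "data": {"moves": [[[-26.2,-7.65,0],[0,0,0.099],6.5],[[-26.2,-7.65,0],[0,0,0.099],6.5],[[-26.2,-7.65,0],[0,0,0.099],6.5],[[-26.2,-7.65,0],[0,0,0.099],6.5],[[-26.2,-7.65,0],[0,0,0.099],6.5],[[-26.2,-7.65,0],[0,0,0.099],6.5],[[-26.2,-7.65,3],[0,0,0.099],6.5]]}}

```text
time: 15.58
ee_pos: [0.4654, -0.243, 0.1168]
eef_rot: [0.771, 0.637, 0.001, 0.002]
ft_force: [0.0, -0.9, -1.1]
width: 0.065
```

Run:
```python
from h import *
goal([.4604,-.2500,.07],np.pi/2-.2)
```

```text
shift cm [-0.78 -0.38  4.68] rotvec [0.005 0.001 0.011]  | at [ 0.4654 -0.243   0.1168] t 15.57 F [ 0.  -0.9 -1.1] w 0.065
```

Emit:
{"op": "play_rows", "data": {"moves": [[[0,0,2],[0,0,0],6.5],[[0,0,4.2],[0,0,0],6.5],[[0,0,4.2],[0,0,0],6.5]]}}

```text
time: 15.95
ee_pos: [0.4629, -0.2418, 0.0719]
eef_rot: [0.77, 0.638, 0.0, -0.001]
ft_force: [-0.8, -0.2, 0.1]
width: 0.0648
```

Run:
```python
from h import *
goal([.4604,-.2500,.025],np.pi/2-.2)
```

```text
shift cm [-0.86 -0.08  4.69] rotvec [-0.002 -0.002  0.012]  | at [ 0.4629 -0.2418  0.0719] t 15.95 F [-0.8 -0.2  0.1] w 0.0648
```

Emit:
{"op": "play_rows", "data": {"moves": [[[-0.85,-0.1,0],[0,0,0.01],6.5],[[-0.85,-0.1,0],[0,0,0.01],6.5],[[-0.85,-0.1,2],[0,0,0.01],6.5],[[-0.85,-0.1,4],[0,0,0.01],6.5],[[-0.85,-0.1,4.6],[0,0,0.01],6.5],[[-0.85,-0.1,4.6],[0,0,0.01],6.5]]}}

```text
time: 16.7
ee_pos: [0.4601, -0.253, 0.0272]
eef_rot: [0.775, 0.632, 0.0, 0.0]
ft_force: [-0.1, -0.3, 0.0]
width: 0.0649
```

Run:
```python
from h import *
goal([.4604,-.2500,.025],np.pi/2-.2)
```

```text
shift cm [ 0.3  -0.03  0.22] rotvec [ 0.     0.    -0.002]  | at [ 0.4601 -0.253   0.0272] t 16.7 F [-0.1 -0.3  0. ] w 0.0649
```

Emit:
{"op": "play_rows", "data": {"moves": [[[0.3,0,0.1],[0,0,0],6.5],[[0.3,0,0.1],[0,0,0],6.5],[[0.3,0,0.1],[0,0,0],6.5]]}}

```text
time: 17.08
ee_pos: [0.4606, -0.2501, 0.0261]
eef_rot: [0.775, 0.632, 0.0, 0.0]
ft_force: [0.3, -0.6, -0.3]
width: 0.0651
```

Run:
```python
from h import *
goal([.4604,-.2500,.025],np.pi/2-.2)
```

```text
shift cm [ 0.   -0.02  0.11] rotvec [ 0.     0.    -0.002]  | at [ 0.4606 -0.2501  0.0261] t 17.07 F [ 0.3 -0.6 -0.3] w 0.0651
```

Emit:
{"op": "play_rows", "data": {"grip_force": 25, "moves": [[[0,0,0.05],[0,0,0],4.5],[[0,0,0.05],[0,0,0],4.5],[[0,0,0.05],[0,0,0],4.5],[[0,0,0.05],[0,0,0],4.5]]}}

```text
time: 17.58
ee_pos: [0.4605, -0.2501, 0.0253]
eef_rot: [0.775, 0.632, 0.0, 0.0]
ft_force: [0.9, -0.9, 0.3]
width: 0.0495
```

Emit:
{"op": "play_rows", "data": {"moves": [[[0,0,-2],[0,0,0],4.5],[[0,0,-4],[0,0,0],4.5],[[0,0,-10],[0,0,0],4.5],[[0,0,-12],[0,0,0],4.5],[[0,0,-12],[0,0,0],4.5]]}}

```text
time: 18.2
ee_pos: [0.4612, -0.2505, 0.1467]
eef_rot: [0.775, 0.632, 0.0, 0.001]
ft_force: [-0.3, -0.6, -0.3]
width: 0.0499
```

Run:
```python
from h import *
goal(sp(0,.0500,.14),np.pi/2-.0935)
c=camera("scene"); save(c,"l",120,200,320,350,4)
```

```text
shift cm [37.87  3.61  0.62] rotvec [ 0.003  0.002 -0.109]  | at [ 0.4612 -0.2505  0.1467] t 18.2 F [-0.3 -0.6 -0.3] w 0.0499
```

View pics/l.png

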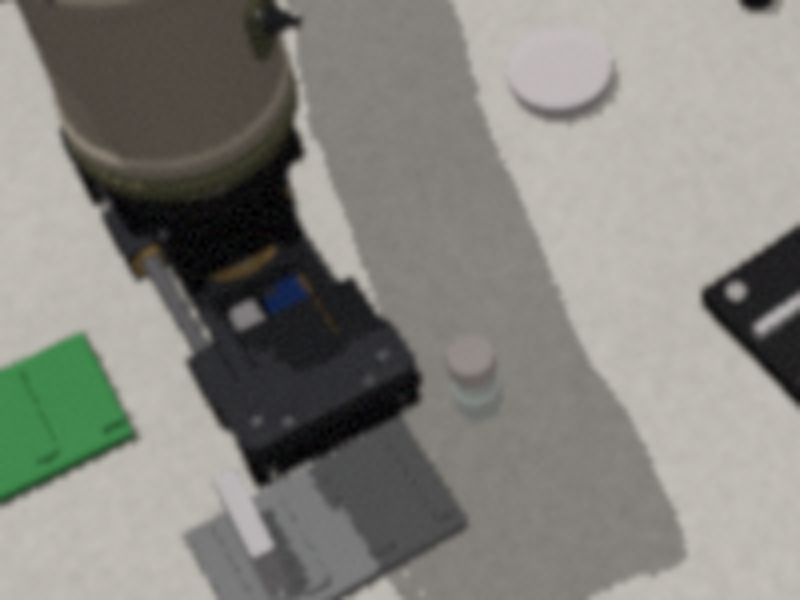

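Emit:
{"op": "play_rows", "data": {"moves": [[[37.9,3.6,0],[0,0,-0.11],4.5],[[37.9,3.6,0],[0,0,-0.11],4.5],[[37.9,3.6,0],[0,0,-0.11],4.5],[[37.9,3.6,0],[0,0,-0.11],4.5],[[37.9,3.6,0],[0,0,-0.11],4.5],[[37.9,3.6,0],[0,0,-0.11],4.5],[[37.9,3.6,0],[0,0,-0.11],4.5],[[37.9,3.6,0],[0,0,-0.11],4.5]]}}

```text
time: 19.25
ee_pos: [0.571, 0.1141, 0.1436]
eef_rot: [0.738, 0.674, -0.001, -0.001]
ft_force: [0.6, -1.0, -1.1]
width: 0.0496
```

Emit:
{"op": "play_rows", "data": {"moves": [[[0,0,0],[0,0,0],4.5],[[0,0,0],[0,0,0],4.5]]}}

```text
time: 19.5
ee_pos: [0.5718, 0.1123, 0.1451]
eef_rot: [0.74, 0.673, -0.0, 0.0]
ft_force: [0.1, -0.6, -1.2]
width: 0.0499
```

Run:
```python
from h import *
goal(sp(0,.0500,.095),np.pi/2-.0935)
```

```text
shift cm [0.11 0.08 5.01] rotvec [-0.     0.001 -0.001]  | at [0.5718 0.1123 0.1451] t 19.5 F [ 0.1 -0.6 -1.2] w 0.0499
```

Emit:
{"op": "play_rows", "data": {"moves": [[[0.1,0.1,2],[0,0,0],4.5],[[0.1,0.1,4],[0,0,0],4.5],[[0.1,0.1,5.2],[0,0,0],4.5],[[0.1,0.1,5.2],[0,0,0],4.5],[[0.1,0.1,5.2],[0,0,0],4.5]]}}

```text
time: 20.12
ee_pos: [0.5731, 0.1152, 0.0936]
eef_rot: [0.739, 0.674, 0.0, 0.0]
ft_force: [-0.7, -0.6, -0.1]
width: 0.0499
```

Run:
```python
from h import *
e=read_state()["ee_pos"]; print(e,to_stage(e))
c=camera("scene")
a=cv2.resize(c["frame"][210:270,345:405,::-1],None,fx=12,fy=12,interpolation=cv2.INTER_CUBIC); a=np.clip(a*1.6,0,255).astype(np.uint8)
cv2.imwrite("pics/n.png",a)
```

```text
[0.57309933 0.11519334 0.09363352] [0.00025077 0.05194364]
```

View pics/n.png

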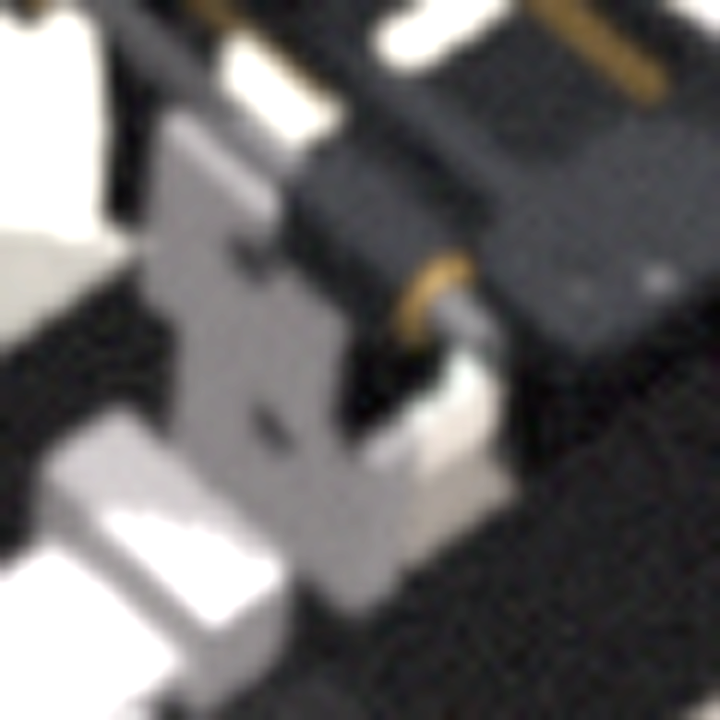

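Run:
```python
from h import *
c=camera("scene"); f=lambda u,z: to_stage(ray(c,np.array(u)/12+[345,210]-.5,z)).round(4)
e=read_state()["ee_pos"]; print(e,to_stage(e))
print("sp1 foot R",f((357,614),.018),"dot",f((270,428),.042)); print("held foot L",f((143,290),e[2]-.0155),"dot",f((248,260),e[2]+.0085))
print("jaw top R",f((288,590),.048))
```

```text
[0.57327607 0.11510009 0.09392174] [0.00043544 0.05186729]
sp1 foot R [0.0242 0.0615] dot [-0.0055  0.0644]
held foot L [-0.0248  0.0469] dot [-0.0055  0.0516]
jaw top R [0.0257 0.0388]
```

Emit:
{"op": "play_rows", "data": {"moves": [[[-0.15,0,0],[0,0,0],4.5],[[-0.15,0,1],[0,0,0],4.5],[[-0.15,0,2],[0,0,0],4.5],[[-0.15,0,2.5],[0,0,0],4.5],[[-0.15,0,2.5],[0,0,0],4.5]]}}

```text
time: 20.85
ee_pos: [0.5724, 0.1135, 0.0676]
eef_rot: [0.739, 0.674, -0.0, -0.0]
ft_force: [-0.2, -0.0, -2.2]
width: 0.0497
```

Run:
```python
from h import *
e=read_state()["ee_pos"]; print(e,to_stage(e))
c=camera("scene")
a=cv2.resize(c["frame"][210:270,345:405,::-1],None,fx=12,fy=12,interpolation=cv2.INTER_CUBIC); a=np.clip(a*1.6,0,255).astype(np.uint8)
cv2.imwrite("pics/o.png",a)
```

```text
[0.57235279 0.11345684 0.06763496] [-0.00033039  0.05014502]
```

View pics/o.png

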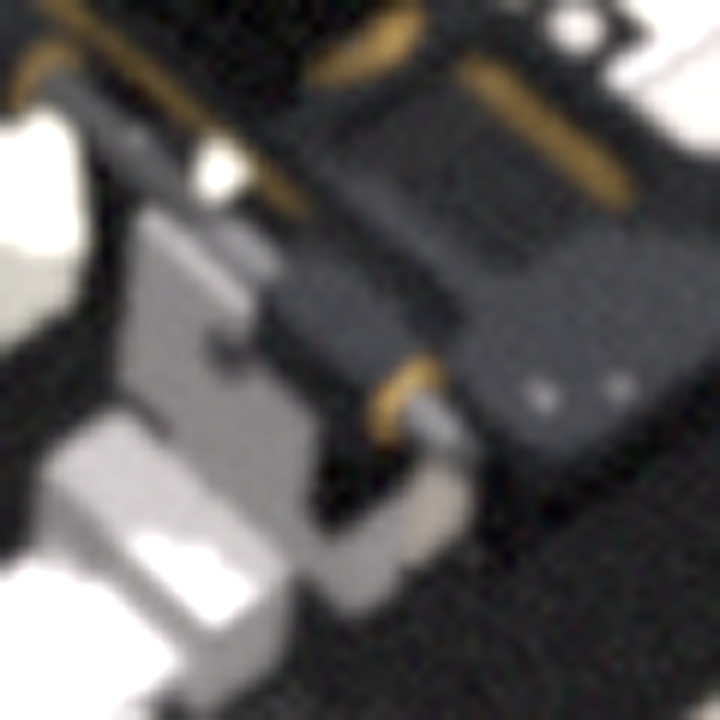

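Emit:
{"op": "play_rows", "data": {"moves": [[[0,0,0.6],[0,0,0],4.5],[[0,0,1.1],[0,0,0],4.5],[[0,0,1.1],[0,0,0],4.5]]}}

```text
time: 21.28
ee_pos: [0.5725, 0.1133, 0.0568]
eef_rot: [0.739, 0.674, -0.0, -0.0]
ft_force: [-0.1, 0.9, -1.3]
width: 0.0495
```

Emit:
{"op": "play_rows", "data": {"moves": [[[0,0,0.8],[0,0,0],4.5],[[0,0,1.6],[0,0,0],4.5],[[0,0,1.9],[0,0,0],4.5],[[0,0,1.9],[0,0,0],4.5]]}}

```text
time: 21.78
ee_pos: [0.5725, 0.1134, 0.0378]
eef_rot: [0.739, 0.674, -0.0, -0.0]
ft_force: [-0.4, -0.4, -0.5]
width: 0.0497
```

Emit:
{"op": "play_rows", "data": {"moves": [[[0,0,0.2],[0,0,0],4.5],[[0,0,0.4],[0,0,0],4.5],[[0,0,0.4],[0,0,0],4.5]]}}

```text
time: 22.15
ee_pos: [0.5724, 0.1136, 0.0341]
eef_rot: [0.739, 0.674, -0.0, -0.0]
ft_force: [-2.6, 0.6, 1.5]
width: 0.0497
```

Emit:
{"op": "play_rows", "data": {"moves": [[[0,0,0.05],[0,0,0],4.5],[[0,0,0.05],[0,0,0],4.5]]}}

```text
time: 22.4
ee_pos: [0.5725, 0.1136, 0.0338]
eef_rot: [0.739, 0.674, -0.0, -0.0]
ft_force: [-2.9, 0.4, 4.2]
width: 0.0498
```

Contact with the floor is at 4 N. I'll open and lift.

Emit:
{"op": "play_rows", "data": {"moves": [[[0,0,-0.05],[0,0,0],5.6],[[0,0,-0.05],[0,0,0],6],[[0,0,-0.05],[0,0,0],6]]}}

```text
time: 22.78
ee_pos: [0.5728, 0.1133, 0.0342]
eef_rot: [0.739, 0.674, 0.0, 0.0]
ft_force: [0.5, 0.7, 0.6]
width: 0.059
```

Emit:
{"op": "play_rows", "data": {"moves": [[[0,0,-2],[0,0,0],6],[[0,0,-5],[0,0,0],6],[[0,0,-11],[0,0,0],6],[[-6,0,-11],[0,0,0],0],[[-12,0,-11],[0,0,0],0],[[-18,0,-11],[0,0,0],0],[[-18,0,-11],[0,0,0],0]]}}

```text
time: 23.65
ee_pos: [0.5558, -0.0719, 0.1453]
eef_rot: [0.742, 0.671, -0.001, 0.001]
ft_force: [0.5, 0.8, 0.6]
width: 0.0278
```

Run:
```python
from h import *
e=read_state()["ee_pos"]; print(e,to_stage(e))
c=camera("scene"); save(c,"q",310,190,440,290,6)
c=camera("top"); save(c,"r",232,150,365,262,5)
```

```text
[ 0.55583776 -0.07192976  0.14533899] [ 0.00053513 -0.13597372]
```

View pics/q.png

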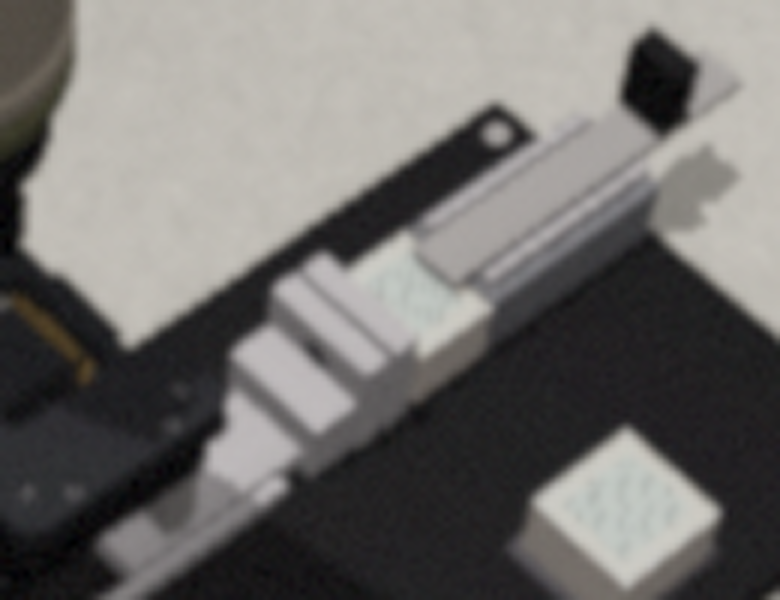

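View pics/r.png

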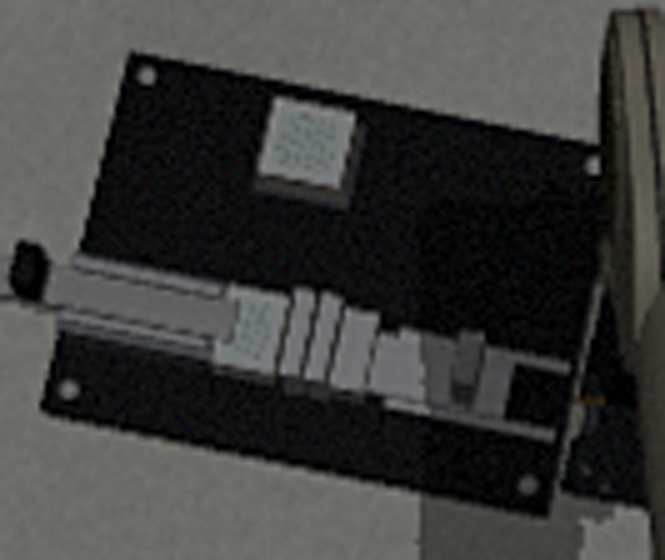

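Run:
```python
from h import *
goal(sp(0,-.078,.056),np.pi/2-.0935)
```

```text
shift cm [ 5.19 -0.07  8.95] rotvec [ 0.001 -0.     0.   ]  | at [ 0.5564 -0.0659  0.1455] t 23.75 F [0.4 0.1 0.5] w 0.0197
```

Emit:
{"op": "play_rows", "data": {"moves": [[[5,0,0],[0,0,0],0],[[5,0,0],[0,0,0],0],[[5,0,0],[0,0,0],0],[[5,0,0],[0,0,0],0]]}}

```text
time: 24.25
ee_pos: [0.5608, -0.0162, 0.1444]
eef_rot: [0.739, 0.674, -0.0, 0.0]
ft_force: [-0.3, 0.2, -0.1]
width: 0.0003
```

Run:
```python
from h import *
goal(sp(0,-.072,.056),np.pi/2-.0935)
```

```text
shift cm [ 0.81 -0.03  8.84] rotvec [0.    0.    0.001]  | at [ 0.5608 -0.0162  0.1444] t 24.25 F [-0.3  0.2 -0.1] w 0.0003
```

Emit:
{"op": "play_rows", "data": {"moves": [[[0.4,0,3],[0,0,0],0],[[0.4,0,6],[0,0,0],0],[[0.4,0,8.8],[0,0,0],0],[[0.4,0,8.8],[0,0,0],0],[[0.4,0,8.8],[0,0,0],0]]}}

```text
time: 24.88
ee_pos: [0.5618, -0.0122, 0.0574]
eef_rot: [0.739, 0.674, 0.0, 0.0]
ft_force: [-0.1, 0.2, -0.6]
width: 0.0005
```

Run:
```python
from h import *
e=read_state()["ee_pos"]; print(e,to_stage(e))
c=camera("scene"); save(c,"u",290,190,420,290,6,[e])
```

```text
[ 0.56178163 -0.01215472  0.05742202] [ 0.0008722  -0.07590483]
```

View pics/u.png

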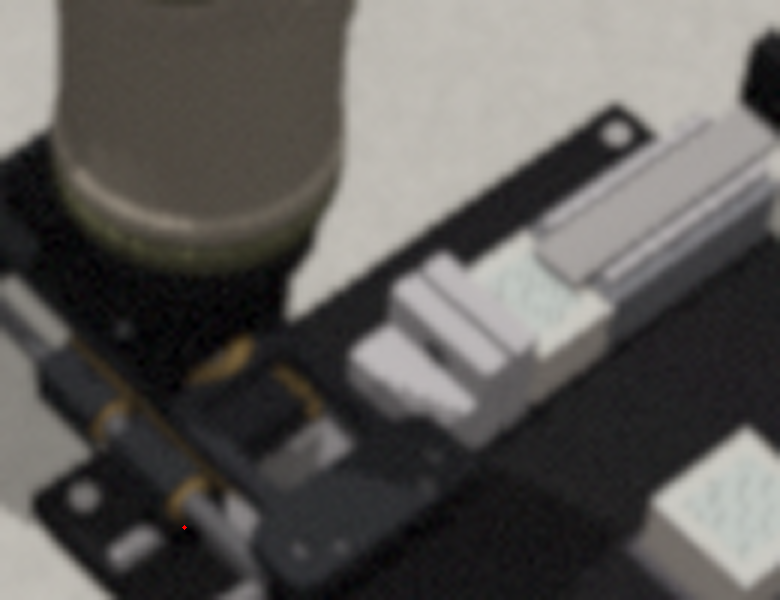

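Emit:
{"op": "play_rows", "data": {"moves": [[[0.7,-0.1,0],[0,0,0],0],[[1.5,-0.1,0],[0,0,0],0],[[1.8,-0.1,0],[0,0,0],0],[[1.8,-0.1,0],[0,0,0],0]]}}

```text
time: 25.42
ee_pos: [0.5618, 0.0065, 0.0563]
eef_rot: [0.739, 0.674, 0.0, 0.0]
ft_force: [-0.4, -0.4, 0.8]
width: 0.0006
```

Emit:
{"op": "play_rows", "data": {"moves": [[[0.2,0,0],[0,0,0],0],[[0.4,0,0],[0,0,0],0],[[0.4,0,0],[0,0,0],0]]}}

```text
time: 25.8
ee_pos: [0.5621, 0.0101, 0.0563]
eef_rot: [0.739, 0.674, 0.0, 0.0]
ft_force: [0.4, 0.9, 0.6]
width: 0.0006
```

Emit:
{"op": "play_rows", "data": {"moves": [[[0.2,0,0],[0,0,0],0],[[0.4,0,0],[0,0,0],0],[[0.4,0,0],[0,0,0],0]]}}

```text
time: 26.18
ee_pos: [0.5625, 0.0137, 0.0562]
eef_rot: [0.739, 0.674, -0.0, 0.0]
ft_force: [-0.1, -1.7, 0.6]
width: 0.0004
```

Run:
```python
from h import *
e=read_state()["ee_pos"]; print(e,to_stage(e))
```

```text
[0.56247442 0.01374349 0.05623069] [-0.00085599 -0.05005506]
```

Emit:
{"op": "play_rows", "data": {"moves": [[[0.2,0,0],[0,0,0],0],[[0.4,0,0],[0,0,0],0],[[0.4,0,0],[0,0,0],0]]}}

```text
time: 26.55
ee_pos: [0.5629, 0.018, 0.0563]
eef_rot: [0.739, 0.674, -0.0, 0.0]
ft_force: [-0.1, -3.2, 1.6]
width: 0.0004
```

Emit:
{"op": "play_rows", "data": {"moves": [[[0.15,0,0],[0,0,0],0],[[0.2,0,0],[0,0,0],0],[[0.2,0,0],[0,0,0],0]]}}

```text
time: 26.92
ee_pos: [0.5631, 0.0199, 0.0563]
eef_rot: [0.739, 0.674, 0.0, 0.0]
ft_force: [-0.1, -2.7, 0.1]
width: 0.0005
```

Emit:
{"op": "play_rows", "data": {"moves": [[[0.1,0,0],[0,0,0],0],[[0.1,0,0],[0,0,0],0]]}}

```text
time: 27.18
ee_pos: [0.5632, 0.0209, 0.0563]
eef_rot: [0.739, 0.674, -0.0, 0.0]
ft_force: [0.3, -3.7, 0.2]
width: 0.0003
```

Emit:
{"op": "play_rows", "data": {"moves": [[[0.1,0,0],[0,0,0],0],[[0.1,0,0],[0,0,0],0]]}}

```text
time: 27.42
ee_pos: [0.5632, 0.0209, 0.0563]
eef_rot: [0.739, 0.674, -0.001, 0.0]
ft_force: [-0.7, -7.0, 2.0]
width: 0.0002
```

Run:
```python
from h import *
e=read_state()["ee_pos"]; print(e,to_stage(e))
c=camera("scene"); save(c,"v",290,190,420,290,6,[e])
```

```text
[0.5632058  0.02093773 0.05629074] [-0.00079948 -0.04282397]
```

View pics/v.png

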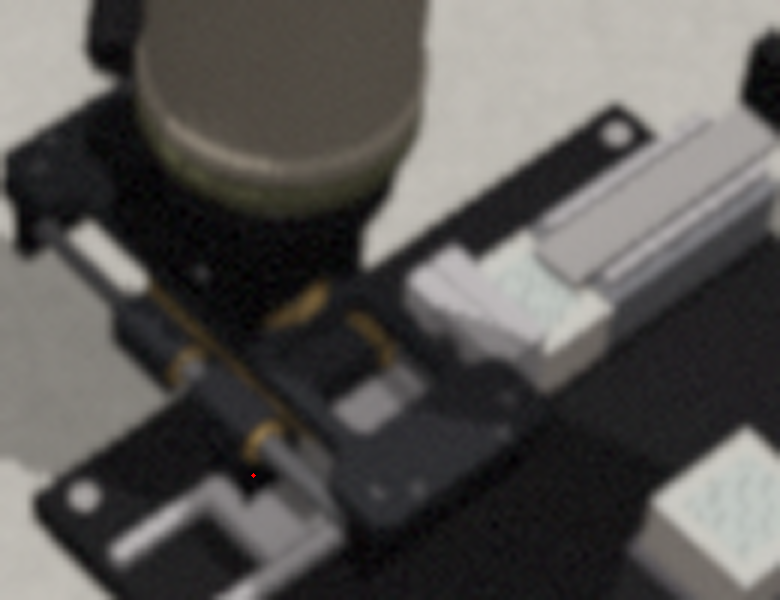

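Emit:
{"op": "play_rows", "data": {"moves": [[[0.1,0,0],[0,0,0],0],[[0.1,0,0],[0,0,0],0],[[0.1,0,0],[0,0,0],0],[[0.1,0,0],[0,0,0],0]]}}

```text
time: 27.98
ee_pos: [0.5632, 0.0209, 0.0563]
eef_rot: [0.739, 0.673, -0.001, 0.001]
ft_force: [-2.1, -10.2, 4.1]
width: 0.0004
```

Run:
```python
from h import *
for i in range(3):
    s=read_state(); e=s["ee_pos"]; print(s["time"],s["ft_force"].round(1),to_stage(e).round(4)); c=camera("scene")
save(c,"w",330,200,430,275,7.5)
c=camera("top"); save(c,"x",232,150,365,262,5)
```

```text
27.975 [ -2.1 -10.2   4.1] [-0.0008 -0.0428]
28.025 [-2.2 -9.3  3.2] [-0.0008 -0.0428]
28.075 [ -2.7 -10.1   3. ] [-0.0008 -0.0428]
```

View pics/w.png

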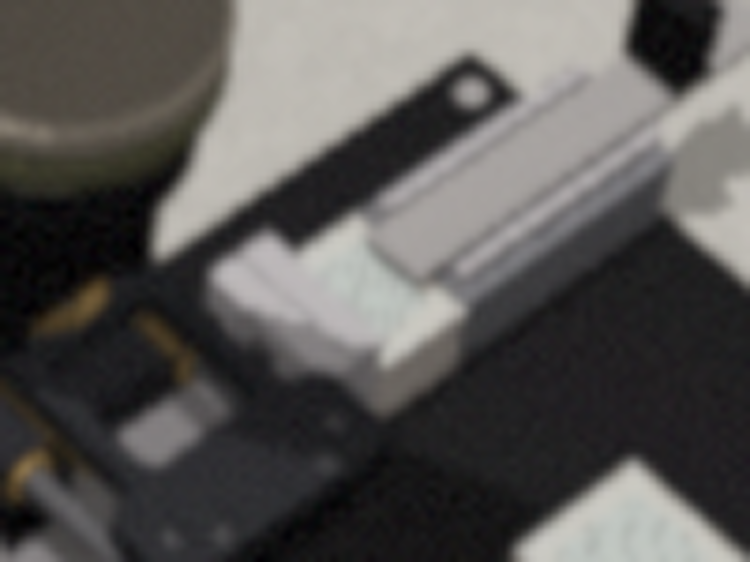

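View pics/x.png

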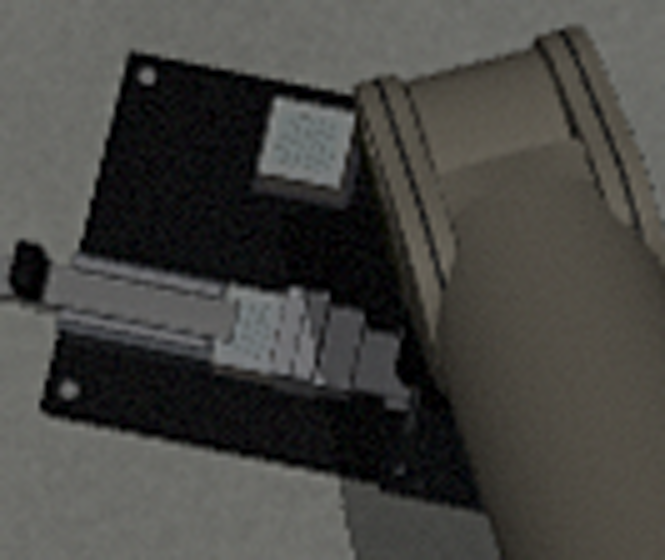

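Emit:
{"op": "play_rows", "data": {"moves": [[[0.05,0,0],[0,0,0],0],[[0.05,0,0],[0,0,0],0],[[0.05,0,0],[0,0,0],0],[[0.05,0,0],[0,0,0],0]]}}

```text
time: 28.68
ee_pos: [0.5632, 0.021, 0.0563]
eef_rot: [0.74, 0.673, -0.001, 0.001]
ft_force: [-2.1, -11.1, 4.2]
width: 0.0004
```

Run:
```python
from h import *
for i in range(3):
    s=read_state(); e=s["ee_pos"]; print(s["time"],s["ft_force"].round(1),to_stage(e).round(4)); c=camera("scene")
save(c,"y",0,0,640,480,1.25)
```

```text
28.675 [ -2.1 -11.1   4.2] [-0.0008 -0.0428]
28.725 [ -3.3 -12.    5.2] [-0.0008 -0.0428]
28.775 [ -2.7 -11.4   3.5] [-0.0008 -0.0428]
```

View pics/y.png

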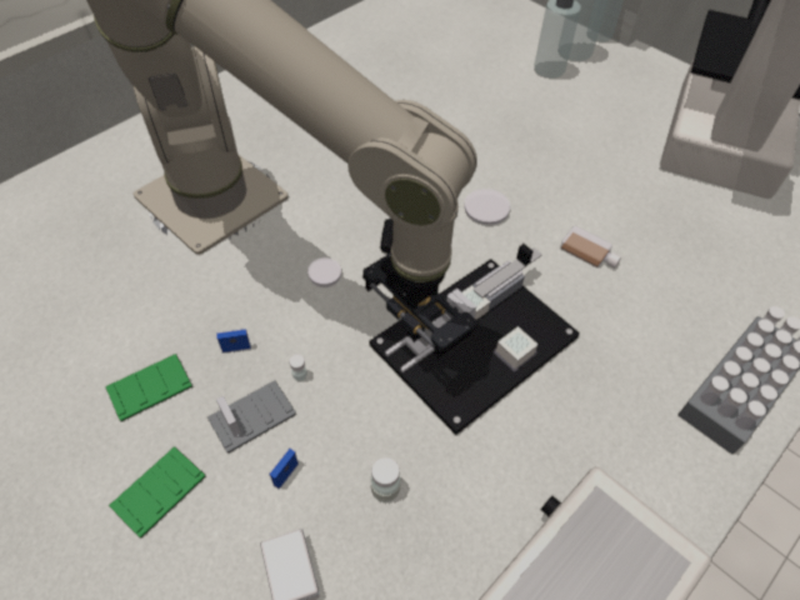

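The third spacer is standing in the tray, the bystanders are untouched, and the push is steady at about 11.5 N. I'm handing in.

```bash
python3 -c "
from bench import *
print(close_job()); "
```

```text
the job is handed in; nothing more can be done
None
```

The job is handed in with two spacers clamped and the arm still pushing the jaw tab with about 11.5 N. It took about 29 s of the 72 s allowed.

- **Lock:** I pushed it to its end stop. It stopped dead twice at the same place, and the tongue had travelled about 64 mm by vision. My first push into the stop peaked at 32 N sideways (38 N overall), so I backed off and re-checked it at 11 N.
- **Cassette:** The long one is parked, which puts the short one in the clamp and calls for two spacers. Measured face to face, the gap was about 31.6 mm.
- **Spacers:** I stood two from the grey tray upright and side by side in the gap. Setting the first one down reached 20 N.
- **Clamping:** The jaw met the stack after about 7 mm of its 13 mm travel and has not moved since. No gaps are visible between jaw, spacers and cassette.
- **Last picture:** The third spacer still stands in the tray. The blue and green look-alikes and the bystanders look untouched.
- **Disagreements:** The two cameras put the stage about 4 mm apart in x. I settled this using the held spacer seen next to the cassette. A few single-corner readings, such as one jaw corner, were off by about 4 mm.

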